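Clear the bottle labeller's catch bay

ROBOT

A 6-joint arm with a two-finger parallel gripper is mounted at the origin on the work surface. World frame = base frame: x ahead of the robot, y to its left, z up, the work surface at z = 0. Lengths are in m, angles in degrees, forces in N, time in s.
With the tool pointing down it reaches from about 0.4 to 0.825 m from the base axis. Payload 7 kg.
Tool frame: the origin (TCP) lies on the centre line of the jaws, within the pads' length; the fingertips stand 8 mm ahead of it and the grasp point (between the pads) lies 11 mm behind it; z points along the fingers, y is the line along which they close (so a half turn about z gives the same grasp; the last joint's range is limited). The gripper opens to 88 mm and grips with 3 to 60 N. Pads are 19 mm wide; open, the fingers measure 130 mm over their backs; the gripper's body (78 mm by 193 mm) begins 47 mm behind the grasp point.
Start: joints at [16.507, 20.546, 0.682, 0, -70.136, -16.507], TCP at [0.675, -0, 0.235] pointing down, gripper open.
Joint ranges: [-176.03, 176.03], [-82.01, 121.73], [-58.28, 71.71], [-173.87, 95.51], [-174.79, -0.11], [-173.66, 173.66]. Speed limits (degrees/s): [136.94, 136.94, 172.46, 180, 180, 180].

INTERFACE

Orientations are given as a 3x3 rotation matrix whose columns are the frame's x, y, z axes.
In Python, from station import robot gives the robot as it stands.
- The arm moves only by the tool send_rows, never from a script. Its argument "commands" is a list of rows, each a list of 7 numbers: the finger opening in m, from 0 to 0.0876, then the shift along the tool's x, y, z in m, then the turn, a rotation vector about the tool's x, y, z in rad. A call has exactly 10 rows; each row shifts and turns the commanded pose from where the row before left it, along the tool's axes as they then stand; what a row does not reach is not made up. A row lasts 1/8 s, in which the tool goes at most 62.5 mm and 10.7 degrees, less where a joint would pass 70% of its speed; a pose out of reach is approached as far as the arm can. A call with a gripper value outside its range is refused whole. The fingers move at their own pace and stop on an object; "newtons" is the grip in N (left out, the last holds). Time passes only in rows, so rows that do not move let the fingers close, or fill a call up. It gives the time, the measured TCP pose, the force, the opening and the grip force at its end, in the units of the state.
- robot.state(): the state, without advancing time (a new reading comes with each control period).
- robot.camera(name): name is "scene" or "side" or "wrist"; returns the picture (480x640x3 uint8, red, green, blue); there is no depth.
- robot.camera_params(name): a dict with "K" (3x3 intrinsics, pixels), "R" (3x3) and "t" (3): a world point X has camera coordinates R X + t; the wrist camera has in their place "mount" (4x4, takes a point from camera to tool coordinates, whose origin is the TCP and whose axes are the flange's). Camera axes: x right, y down, z forward; pixel columns grow to the right and rows downward; lengths in m; the calibration is good to about 2 mm. A picture is of the moment at which its call begins: read the wrist's pose just before it. camera_params takes no time and is no camera call.
- robot.finish_job(): hands the job in; it is judged then, once.
Trained networks look in the newest picture that a camera, given by its name, has taken for a name from the list of things; names that differ only in an ending like _2 or _b are one class to them, and where a whole thing is asked for, a point or a joint stands for the part that bears it (a point fixed in the world has none). Each returns a list of dicts, best first, with "confidence" (0 to 1); they miss things now and then, are a little off and sometimes report something else, mostly with a low value. They report only what shows in the picture. A call takes as long as a camera call. They do not tell look-alikes from the thing itself.
- robot.masks_of(thing, camera): "pixels" (480x640 bool, what is visible of it) and "at" ([column, row] in pixels, amid what is visible of it).
- robot.tip_of(thing, camera): "at" ([column, row] in pixels: a listed point, or the origin of a listed thing).
The state is a dict: "time_s": time; "joint_pos": joint angles; "qvel": joint speeds; "joint_torque": joint torques, N m; "tcp_pos": TCP position; "tool_rot": TCP orientation; "ft_force": force on the tool from outside, world axes, zero at the start; "wrist_torque": the same for the moment, N m; "finger_gap": finger opening in m; "gripper_force": force on a finger pad.
Only numpy, scipy, OpenCV 4.12 (cv2) and the standard library are available. Lean on these libraries where they do the work, as an engineer would, in place of code of your own. Each camera call takes 0.05 s, during which the arm holds its last target. There are 200 camera calls.

TASK

The labelling machine has finished its batch: slip the blade of the spatula into the slot under the front of the orange-framed guard and lever it up off its seat (with the blade, not the fingers), swing it wide open, and move every bottle from the catch bay into the blue tote. Then shut the guard fully and, only once it is shut, twist the run switch clockwise to its stop and let it spring back, so the machine starts its next batch. Leave the spatula lying flat in its steel tray and leave everything else on the bench where it stands.

Things in the scene. Friction and masses are not known exactly. Their poses are not given: they have to be found in the camera images.
- labeller: bench labelling machine, fixed. Origin on the bench under the middle of its catch bay; x from the bay's front to its back (away from the robot), y to the left, z up. -y of the bay (y -150 to -235 mm) is a console 58 mm high; +y of it a chute, up to 75 mm high, then a white tower from y = +237 mm (x from -20 mm), 170 mm high, label reel on top to 340 mm. A low duct runs behind the bay
- bay_floor (a point): middle of the bay's floor, 14 mm above the bench. The bay is 108 mm (machine x) by 288 mm (y) inside, its walls reach 50 mm above the bench; front wall 8 mm thick, outer face at machine x = -62 mm. Steel strips 16 mm wide, 4 mm high run along its two ends on the floor
- slot (a point): lever slot in the middle of the machine's front: a gap 100 mm wide, 7 mm high, 43 to 50 mm above the bench, between the lowered front wall and the guard's front edge above it. Site: mid-height of the gap, at the guard's edge (machine x = -66 mm). A yellow ledge, top level with the gap's bottom, stands out 12 mm in front; the gap is entered level, towards machine +x. Too thin for fingers
- guard (a joint): angle of the guard over the bay, a clear panel 4 mm thick in an orange frame, 126 mm (x) by 296 mm (y), front bar 16 mm wide and 10 mm thick, 0.3 kg. Hinged along the bay's back: 0 rad shut, 1.75 rad wide open on its stop (front edge up, leaning a little backwards)
- guard_hinge (a point): middle of the guard's hinge axis (along the machine's y), 52 mm above the bench, at mid-thickness of the panel. The hinge is stiff (0.33 N m of friction): the guard stays at any angle it is left at and must be pushed all the way both ways; about 4 N at its front edge lifts it from shut
- guard_lip (a point): moves with the guard: middle of its front edge, at the underside, 126 mm from the hinge axis
- switch (a joint): angle of the spring-return run switch: 0 rad at rest with the bar along the machine's x, 1.05 rad at its stop, turned clockwise seen from above. A spring turns it back when let go (0.025 N m at rest, 0.13 N m at the stop)
- switch_grip (a point): on the switch's vertical axis, at the middle of its black bar grip (46 mm long, 12 mm wide, 24 mm high; top of bar 12 mm above the point; the console's top is 26 mm below the point)
- spatula: flat spatula with a red handle. Origin on its underside under the handle; x runs towards the blade, z up as it lies. Handle 95 mm long (x -55 to +40 mm), 18 mm wide, 16 mm high; steel blade from x = +40 to +110 mm, 24 mm wide, 2.5 mm thick, flush with the underside. 80 g, balance point about x = +28 mm
- spatula_grip (a point): middle of the front part of the spatula's handle (x = +20 mm, 8 mm above its underside): good place to grip, across the 18 mm width
- spatula_tip (a point): middle of the end of the blade (x = +110 mm), at half the blade's thickness
- tray: the spatula's tray, steel, fixed: 206 mm (its x) by 130 mm (its y), floor 4 mm thick, rim 9 mm high. Origin under its middle on the bench; at the start the spatula lies in it along its x
- tote: blue open tote, loose, 0.7 kg: 220 mm (its x) by 182 mm (its y), 62 mm high, walls and floor 6 mm. Origin under its middle
- bottle1: finished sample bottle 1, absent in some runs: flat white body 62 mm (x) by 54 mm (y) by 32 mm (z) with a label and green band, and a blue round cap, 25 mm diameter, 24 mm long, at its -x end (cap from x = -35 to -59 mm, on the body's axis). Origin at the middle of the white body. 0.11 kg. At the start it lies flat in the bay, cap towards the bay's front
- bottle2: finished sample bottle 2, absent in some runs: flat white body 62 mm (x) by 54 mm (y) by 32 mm (z) with a label and green band, and a blue round cap, 25 mm diameter, 24 mm long, at its -x end (cap from x = -35 to -59 mm, on the body's axis). Origin at the middle of the white body. 0.11 kg. At the start it lies flat in the bay, cap towards the bay's front
- bottle3: finished sample bottle 3, absent in some runs: flat white body 62 mm (x) by 54 mm (y) by 32 mm (z) with a label and green band, and a blue round cap, 25 mm diameter, 24 mm long, at its -x end (cap from x = -35 to -59 mm, on the body's axis). Origin at the middle of the white body. 0.11 kg. At the start it lies flat in the bay, cap towards the bay's front
- bottle4: finished sample bottle 4, absent in some runs: flat white body 62 mm (x) by 54 mm (y) by 32 mm (z) with a label and green band, and a blue round cap, 25 mm diameter, 24 mm long, at its -x end (cap from x = -35 to -59 mm, on the body's axis). Origin at the middle of the white body. 0.11 kg. At the start it lies flat in the bay, cap towards the bay's front
- amber: brown glass reagent bottle with black cap, 56 mm diameter, 110 mm tall; origin under its middle. Not part of the job
- wash: white round bottle with red cap, 66 mm diameter, 160 mm tall; origin under its middle. Not part of the job
- beaker: glass beaker, 72 mm across, 85 mm tall; origin under its middle. Not part of the job
- dishes: clear stack of dishes, 60 mm diameter, 30 mm tall; origin under its middle. Not part of the job
- meter: black handheld meter with green screen, lying flat, 85 x 165 x 32 mm; origin under its middle. Not part of the job
- jug: big white square sample jug, 92 x 92 mm, 185 mm tall; origin under its middle. Not part of the job
Mind the look-alikes: they are no part of the job. There is more than one size of the tray; the job needs the larger. Of the things that look like the spatula, take the one that is farthest from the robot's base at the start.

How it is judged:
By the outcome, as a careful person would: the job done as asked, in the order asked, and still so for the second after the job is handed in, with the robot touching nothing.
Of bottle1, bottle2, bottle3, bottle4 only 2 to 4 are there at a start; the rules pass over those that are not, and their reading is None.
At some moment in a run one of bottle1, bottle2, bottle3, bottle4, spatula may be knocked a few centimetres aside while the robot is not near it.
Once in a run the grip may slacken for a moment while it holds something.
It also fails if it takes over 210 s, if anything falls off the work surface, if the arm or the gripper's body presses on something with over 40 N, if the wrist force passes 120 N, or if a joint passes its speed limit or range.

## Working session

There is one attempt and no reset: what is moved stays moved. The work goes in short steps, Python scripts to look and compute and a tool call to move; the robot and the scene stay as the last step left them, time stands still between calls to the robot, and variables do not carry over. Pictures are saved under pics/ and viewed, at most 14 in all, crops included, and the job is handed in when it is done.

Besides the shell and the picture viewer there is one more tool, called after "Call:" as name(argument=value, ...) on one line, values as JSON. send_rows: Moves the arm, as the interface text tells. Its arguments: {"type":"object","properties":{"commands":{"type":"array"},"newtons":{"type":"number"}},"required":["commands"]}

```bash
mkdir -p pics; ls; python3 - <<'E'
from station import robot
import cv2,numpy as np
s=robot.state();print(s['time_s'],s['tcp_pos'],s['tool_rot'],s['finger_gap'])
for n in ("scene","side"):
    im=robot.camera(n);cv2.imwrite(f'pics/{n}0.png',im[:,:,::-1])
    p=robot.camera_params(n);print(n,np.round(p['K'],1).tolist(),np.round(-p['R'].T@p['t'],3))
    for t in ["spatula","spatula_grip","spatula_tip","tray","tote","bottle1","bay_floor","slot","guard_hinge","guard_lip","switch_grip","labeller"]:
        print(t,[(np.round(d['at']).tolist(),round(d['confidence'],2)) for d in robot.tip_of(t,n)])
print(robot.camera_params("wrist"))
E
```

```text
pics
0.0 [ 6.74528670e-01 -1.35242748e-05  2.33621778e-01] [[-1.19653338e-04 -9.99998644e-01 -1.64255518e-03]
 [-9.99999984e-01  1.19874730e-04 -1.34687459e-04]
 [ 1.34884177e-04  1.64253904e-03 -9.99998642e-01]] 0.08769818137454229
scene [[453.3, 0.0, 315.9], [0.0, 453.3, 237.4], [0.0, 0.0, 1.0]] [ 1.082 -0.674  0.839]
spatula [([212.0, 253.0], 0.98), ([373.0, 185.0], 0.57)]
spatula_grip [([218.0, 245.0], 0.81)]
spatula_tip [([249.0, 229.0], 0.55), ([396.0, 170.0], 0.51)]
tray [([323.0, 166.0], 0.63), ([380.0, 180.0], 0.6)]
tote [([265.0, 329.0], 0.83)]
bottle1 []
bay_floor [([393.0, 234.0], 0.9)]
slot [([380.0, 211.0], 0.73)]
guard_hinge [([415.0, 238.0], 0.97)]
guard_lip [([376.0, 217.0], 0.73)]
switch_grip [([358.0, 258.0], 0.8)]
labeller [([375.0, 214.0], 0.68), ([392.0, 236.0], 0.59), ([414.0, 237.0], 0.44)]
side [[533.1, 0.0, 313.3], [0.0, 533.1, 246.3], [0.0, 0.0, 1.0]] [-0.205  0.671  1.249]
spatula [([244.0, 352.0], 0.71), ([432.0, 180.0], 0.3)]
spatula_grip [([238.0, 356.0], 0.87)]
spatula_tip [([206.0, 373.0], 0.55)]
tray [([305.0, 396.0], 0.66), ([235.0, 354.0], 0.65), (
[... 176 characters left out ...]

guard_hinge [([230.0, 257.0], 0.96)]
guard_lip [([255.0, 284.0], 0.9)]
switch_grip [([286.0, 223.0], 0.42), ([238.0, 354.0], 0.3)]
labeller [([242.0, 279.0], 0.97), ([254.0, 286.0], 0.4)]
{'K': array([[334.93580182,   0.        , 319.98906504],
       [  0.        , 334.93580182, 237.05239939],
       [  0.        ,   0.        ,   1.        ]]), 'mount': array([[-4.18271432e-04, -9.69071265e-01, -2.46780687e-01,
         6.64615768e-02],
       [ 9.99999879e-01, -4.69422126e-04,  1.48439948e-04,
        -3.50207718e-04],
       [-2.59693203e-04, -2.46780595e-01,  9.69071344e-01,
        -1.49645615e-01],
       [ 0.00000000e+00,  0.00000000e+00,  0.00000000e+00,
         1.00000000e+00]])}
```

View pics/scene0.png

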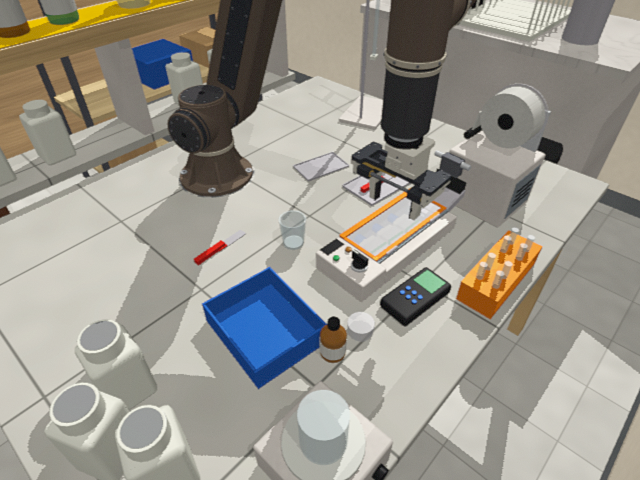

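View pics/side0.png

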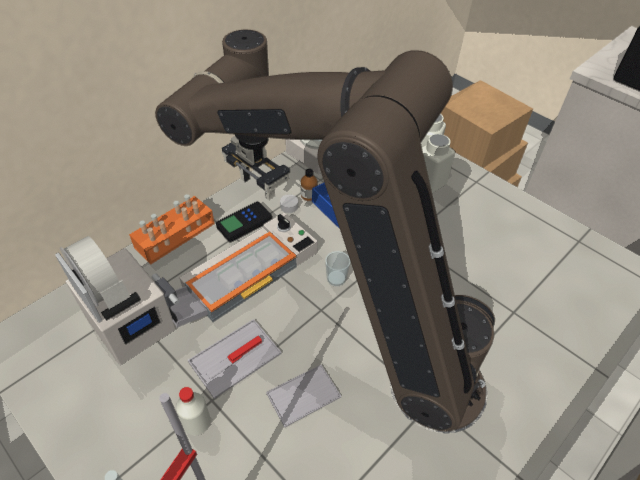

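The scene view shows two spatulas: one loose on the bench at (212,253) and one in a tray at (375,185). The trays are at (323,166) and (380,180). The guard is around (395,220), the switch at (358,258) and the tote at (265,329). Next I triangulate these.

```bash
cat > h.py <<'E'
from station import robot
import numpy as np, cv2
from scipy.spatial.transform import Rotation as Ro
def cam(n,s=None):
    p=robot.camera_params(n);K=p['K']
    if n=='wrist':
        s=s or robot.state();T=np.eye(4);T[:3,:3]=s['tool_rot'];T[:3,3]=s['tcp_pos'];T=T@p['mount']
        return K,T[:3,:3].T,-T[:3,:3].T@T[:3,3]
    return K,p['R'],np.asarray(p['t'])
def ray(c,px):
    K,R,t=c;d=R.T@np.linalg.inv(K)@np.r_[px,1.];return -R.T@t,d/np.linalg.norm(d)
def onz(c,px,z):
    o,d=ray(c,px);return o+d*(z-o[2])/d[2]
def tri(obs):
    A=np.zeros((3,3));b=np.zeros(3)
    for c,px in obs:
        o,d=ray(c,px);P=np.eye(3)-np.outer(d,d);A+=P;b+=P@o
    X=np.linalg.solve(A,b)
    return X,max(np.linalg.norm(np.cross(X-ray(c,px)[0],ray(c,px)[1])) for c,px in obs)
def proj(c,X):
    K,R,t=c;u=K@(R@np.asarray(X)+t);return u[:2]/u[2]
def snap(n,f=None):
    s=robot.state();im=robot.camera(n)
    if f: cv2.imwrite('pics/'+f,im[:,:,::-1])
    return cam(n,s),im
def tip(t,n): return [(d['at'],d['confidence']) for d in robot.tip_of(t,n)]
def rect(mask,c,z):
    """min-area rectangle of mask projected on plane z: centre, sizes, yaw of long side (deg)"""
    ys,xs=np.nonzero(mask);P=np.array([onz(c,(x,y),z)[:2] for x,y in zip(xs,ys)])*1000
    (cx,cy),(w,h),a=cv2.minAreaRect(P.astype(np.float32))
    if h>w:w,h,a=h,w,a+90
    return np.round([cx,cy,w,h],1),round((a+90)%180-90,1)
E
python3 - <<'E'
from h import *
s,d=cam('scene'),cam('side')
for n,a,b in [("slot",(380,211),(255,285)),("hinge",(415,238),(230,257)),("lip",(376,217),(255,284)),("bay",(393,234),(242,278)),("switch",(358,258),(286,223)),("tray?",(380,180),(235,354)),("tray2?",(323,166),(305,396)),("spat",(373,185),(244,352))]:
    X,e=tri([(s,a),(d,b)]);print(n,X.round(3),round(e,4))
for n,a in [("spat_loose",(212,253)),("spat_tray",(373,185)),("tote",(265,329))]: print(n,onz(s,a,.004).round(3))
for cn,c in(("scene",s),("side",d)):
    robot.camera(cn)
    for t,z in (("tray",.009),("spatula",.01),("tote",.062),("guard",.055),("bottle1",.04)):
        for m in robot.masks_of(t,cn): print(cn,t,round(m['confidence'],2),m['at'],*rect(m['pixels'],c,z))
E
```

```text
slot [0.538 0.151 0.047] 0.0042
hinge [0.669 0.132 0.04 ] 0.0018
lip [0.542 0.14  0.036] 0.0024
bay [0.602 0.141 0.008] 0.0023
switch [ 0.628 -0.056  0.078] 0.0017
tray? [0.422 0.316 0.011] 0.0001
tray2? [ 0.219  0.265 -0.002] 0.0048
spat [0.415 0.292 0.001] 0.0008
spat_loose [ 0.29  -0.24   0.004]
spat_tray [0.416 0.288 0.004]
tote [ 0.574 -0.31   0.004]
scene tray 0.74 [364.5, 190.4] [421.  289.5 173.2 135.6] 83.3
scene tray 0.62 [320.3, 165.3] [224.6 253.5 166.6 112.4] 75.3
scene spatula 0.9 [216.7, 246.9] [ 286.9 -214.6  160.    33.2] -87.2
scene spatula 0.62 [365.4, 186.5] [416.8 295.5 131.9  30.6] 81.7
scene tote 0.89 [263.8, 323.7] [ 590.3 -320.5  254.9  197.3] -8.8
scene guard 0.69 [387.1, 225.2] [599.4 135.  299.9 134.1] 85.8
scene bottle1 0.31 [265.4, 326.6] [ 576.8 -312.9  258.7  203.7] -9.6
side tray 0.95 [303.2, 395.3] [219.2 264.9 161.8 108.1] 75.0
side tray 0.63 [165.2, 282.2] [767.4 195.1 704.4 479.2] 76.7
side tray 0.57 [237.4, 360.9] [418.4 319.7 209.2 136. ] 83.6
side spatula 0.73 [236.4, 357.1] [418.2 320.7 167.3  25.7] 86.2
side tote 0.91 [321.4, 199.4] [ 617.9 -203.7  174.9   51.9] -31.2
side guard 0.56 [240.1, 270.5] [598.7 141.1 301.4 134.1] 86.3
side guard 0.24 [245.9, 221.6] [738.8  16.2 166.8 104.4] 83.1
side bottle1 0.59 [232.1, 359.2] [403.5 328.9 203.2 134.6] 84.3
```

The job spatula is the one in the larger tray at (0.42, 0.32). It is 0.53 m from the base, against 0.38 m for the loose one. The larger tray measures about 209x136 mm and the other about 165x110 mm. I move the wrist camera over it for a close look.

Call:
send_rows(commands=[[0.0876,-0.02,0.017,-0.007,0,0,0],[0.0876,-0.02,0.017,-0.007,0,0,0],[0.0876,-0.02,0.017,-0.007,0,0,0],[0.0876,-0.02,0.017,-0.007,0,0,0],[0.0876,-0.02,0.017,-0.007,0,0,0],[0.0876,-0.02,0.017,-0.007,0,0,0],[0.0876,-0.02,0.017,-0.007,0,0,0],[0.0876,-0.02,0.017,-0.007,0,0,0],[0.0876,-0.02,0.017,-0.007,0,0,0],[0.0876,-0.02,0.017,-0.007,0,0,0]])

```text
time_s: 3.15
tcp_pos: [0.5044, 0.2006, 0.305]
tool_rot: [[-0.0, -1.0, 0.0], [-1.0, 0.0, 0.0], [-0.0, -0.0, -1.0]]
ft_force: [0.3, 0.1, -0.0]
finger_gap: 0.0876
gripper_force: 0.0
```

```bash
cat > look.py <<'E'
from h import *
import sys,pickle
def look(f,names,zs={}):
    c,im=snap('wrist',f); o={'c':c}
    for t in names:
        o[t]=tip(t,'wrist'); print(t,[(np.round(a).tolist(),round(k,2),onz(c,a,zs[t]).round(4)[:2].tolist() if t in zs else '') for a,k in o[t]])
    pickle.dump(o,open('pics/'+f+'.pkl','wb')); return c,im
Z=dict(spatula=.004,spatula_grip=.012,spatula_tip=.005,tray=0,slot=.0465,guard_lip=.050,guard_hinge=.052,bay_floor=.014,switch_grip=.084,tote=0)
E
python3 - <<'E'
from look import *
s=robot.state();print(s['time_s'],s['tcp_pos'].round(4),s['tool_rot'].round(4).tolist())
c,im=look('w1.png',list(Z),Z)
for t,z in (("tray",.009),("spatula",.012),("guard",.055),("bottle1",.046)):
    for m in robot.masks_of(t,'wrist'): print(t,round(m['confidence'],2),m['at'],*rect(m['pixels'],c,z))
E
```

```text
3.15 [0.5044 0.2006 0.305 ] [[-0.0, -1.0, 0.0003], [-1.0, 0.0, 0.0003], [-0.0003, -0.0003, -1.0]]
spatula [([382.0, 266.0], 0.95, [0.4162, 0.2914])]
spatula_grip [([379.0, 285.0], 0.81, [0.421, 0.317])]
spatula_tip [([372.0, 341.0], 0.81, [0.427, 0.4096])]
tray [([522.0, 242.0], 0.67, [0.2205, 0.2571]), ([377.0, 276.0], 0.6, [0.4222, 0.3079])]
slot [([293.0, 159.0], 0.83, [0.5371, 0.1427])]
guard_lip [([291.0, 160.0], 0.84, [0.5391, 0.144]), ([295.0, 164.0], 0.53, [0.5344, 0.1484])]
guard_hinge [([187.0, 153.0], 0.85, [0.6593, 0.1354])]
bay_floor []
switch_grip [([187.0, 153.0], 0.74, [0.6477, 0.1354])]
tote []
tray 0.83 [373.9, 256.7] [422.1 316.7 208.6 131.6] 83.6
tray 0.66 [526.3, 227.1] [223.7 261.  157.9 105.5] 74.5
spatula 0.95 [381.0, 271.0] [421.4 317.2 165.6  25.6] 84.1
guard 0.76 [236.6, 137.8] [602.  138.9 298.2 130.3] 86.4
```

View pics/w1.png

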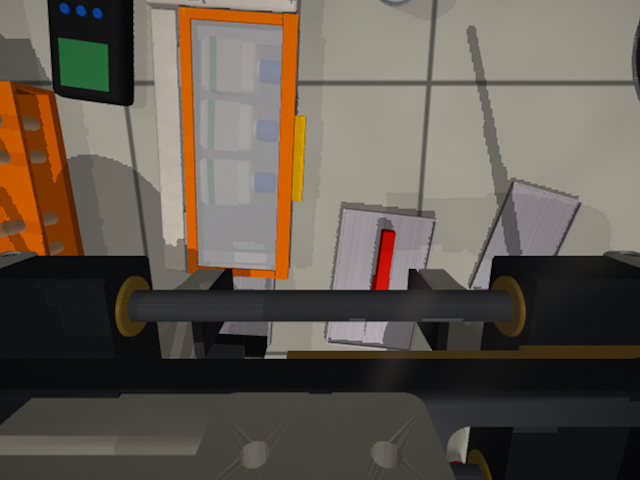

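Three bottles lie under the guard, at rows 65, 125 and 180. The larger tray is at (380,275) with the red-handled spatula in it. I check where the wash bottle stands before descending, and make the confirming crop.

```bash
python3 - <<'E'
from h import *
d=cam('side')
print('wash base',onz(d,(197,425),0).round(3),'cap',onz(d,(187,395),.16).round(3), 'red',onz(d,(175,465),0).round(3))
im=cv2.imread('pics/w1.png')[170:360,300:600];cv2.imwrite('pics/crop1.png',cv2.resize(im,None,fx=2.6,fy=2.6))
E
```

```text
wash base [0.343 0.499 0.   ] cap [0.342 0.496 0.16 ] red [0.302 0.591 0.   ]
```

View pics/crop1.png

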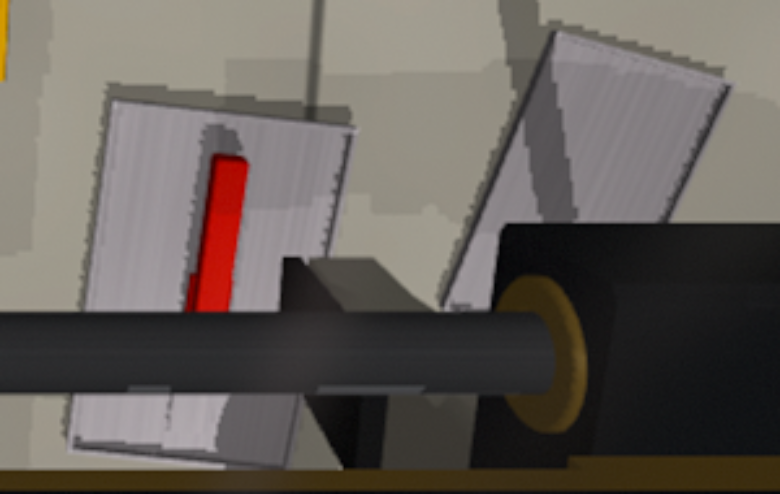

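The crop shows the red spatula in the wider tray, which is the job tray. The narrower tray on the right is empty. I descend to above the spatula, turning 0.1 rad.

Call:
send_rows(commands=[[0.06,-0.0156,0.012,0.022,0,0,0],[0.06,-0.0156,0.012,0.022,0,0,0],[0.06,-0.0156,0.012,0.022,0,0,0],[0.06,-0.0156,0.012,0.022,0,0,0],[0.06,-0.0156,0.012,0.022,0,0,0],[0.06,-0.0156,0.012,0.022,0,0,0],[0.06,-0.0156,0.012,0.022,0,0,0],[0.06,0,0,0,0,0,0.103],[0.06,0,0,0,0,0,0],[0.06,0,0,0,0,0,0]])

```text
time_s: 5.15
tcp_pos: [0.4212, 0.3093, 0.1509]
tool_rot: [[-0.101, -0.995, 0.0], [-0.995, 0.101, 0.001], [-0.001, -0.0, -1.0]]
ft_force: [0.0, 0.6, -0.2]
finger_gap: 0.0599
gripper_force: 0.0
```

```bash
python3 - <<'E'
from look import *
s=robot.state();print(s['time_s'],s['tcp_pos'].round(4),s['tool_rot'].round(3).tolist())
c,im=look('w2.png',["spatula","spatula_grip","spatula_tip","tray","slot"],Z)
o=pickle.load(open('pics/w1.png.pkl','rb'));n=pickle.load(open('pics/w2.png.pkl','rb'))
for t in("spatula","spatula_grip","spatula_tip"):
    if n[t]: X,e=tri([(o['c'],o[t][0][0]),(c,n[t][0][0])]);print(t,X.round(4),e.round(4))
for t,z in (("tray",.009),("spatula",.02)):
    for m in robot.masks_of(t,'wrist'): print(t,round(m['confidence'],2),m['at'],*rect(m['pixels'],c,z))
E
```

```text
5.15 [0.4212 0.3093 0.1509] [[-0.101, -0.995, 0.0], [-0.995, 0.101, 0.001], [-0.001, -0.0, -1.0]]
spatula [([321.0, 207.0], 0.62, [0.419, 0.2911])]
spatula_grip [([322.0, 230.0], 0.72, [0.42, 0.3103])]
spatula_tip []
tray [([548.0, 148.0], 0.78, [0.2182, 0.2599]), ([321.0, 233.0], 0.68, [0.4214, 0.3152])]
slot [([125.0, 19.0], 0.86, [0.5364, 0.144])]
spatula [0.4184 0.2891 0.0124] 0.0009
spatula_grip [0.4216 0.3096 0.0244] 0.0028
tray 0.87 [314.1, 204.0] [421.2 317.5 206.2 130.7] 83.4
tray 0.73 [548.8, 140.9] [223.4 261.9 158.5 103.5] 74.6
tray 0.63 [67.5, 129.8] [632.5 202.5 188.3 142.4] 86.3
tray 0.18 [79.2, 133.3] [619.6 220.7 220.4 163.8] 84.2
spatula 0.95 [323.5, 222.5] [417.8 300.1 125.8  22.8] 83.8
```

View pics/w2.png

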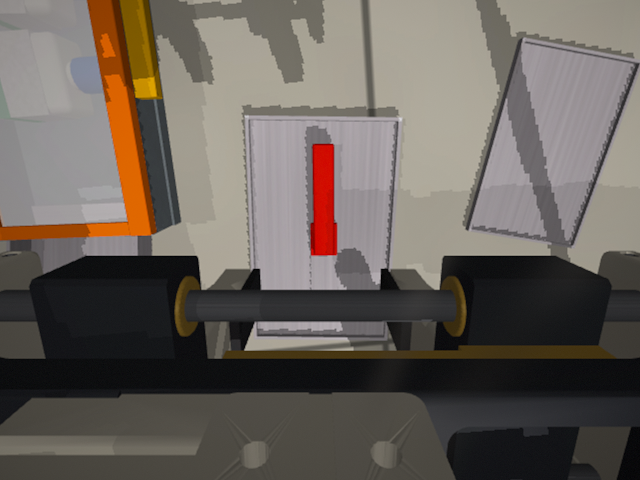

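The spatula sits centred at column 323, rows 144–255, in the 206x131 mm tray. I descend and grip it.

Call:
send_rows(commands=[[0.045,0,0,0.02,0,0,0],[0.045,0,0,0.022,0,0,0],[0.045,0,0,0.022,0,0,0],[0.045,0,0,0.022,0,0,0],[0.045,0,0,0.02,0,0,0],[0.045,0,0,0.015,0,0,0],[0.045,0,0,0.01,0,0,0],[0.045,0,0,0.005,0,0,0],[0.045,0,0,0,0,0,0],[0.045,0,0,0,0,0,0]], newtons=50)

```text
time_s: 6.8
tcp_pos: [0.4212, 0.3095, 0.015]
tool_rot: [[-0.103, -0.995, 0.0], [-0.995, 0.103, 0.001], [-0.001, -0.0, -1.0]]
ft_force: [-0.3, -0.2, 0.4]
finger_gap: 0.045
gripper_force: 0.0
```

Call:
send_rows(commands=[[0.01,0,0,0,0,0,0],[0.01,0,0,0,0,0,0],[0.01,0,0,0,0,0,0],[0.01,0,0,0,0,0,0],[0.01,0,0,0,0,0,0],[0.01,0,0,0,0,0,0],[0.01,0,0,-0.02,0,0,0],[0.01,0,0,-0.02,0,0,0],[0.01,0,0,-0.02,0,0,0],[0.01,0,0,-0.02,0,0,0]], newtons=50)

```text
time_s: 8.05
tcp_pos: [0.4209, 0.309, 0.0949]
tool_rot: [[-0.103, -0.995, -0.0], [-0.995, 0.103, -0.0], [0.0, 0.0, -1.0]]
ft_force: [-0.2, -0.2, -1.4]
finger_gap: 0.018
gripper_force: 49.9
```

Call:
send_rows(commands=[[0.01,0.016,0,-0.005,0,0,0],[0.01,0.016,0,-0.005,0,0,0],[0.01,0.016,0,-0.005,0,0,0],[0.01,0.016,0,-0.005,0,0,0],[0.01,0.016,0,-0.005,0,0,0],[0.01,0.016,0,0,0,0,0],[0.01,0.016,0,0,0,0,0],[0.01,0.016,0,0,0,0,0],[0.01,0.016,0,0,0,0,0],[0.01,0.014,-0.003,0,0,0,0]])

```text
time_s: 9.3
tcp_pos: [0.4076, 0.1506, 0.1195]
tool_rot: [[-0.103, -0.995, -0.0], [-0.995, 0.103, -0.0], [0.0, 0.0, -1.0]]
ft_force: [0.6, 0.3, -0.9]
finger_gap: 0.0175
gripper_force: 49.9
```

Call:
send_rows(commands=[[0.01,0,0,0,0,0,0.17],[0.01,0,0,0,0,0,0.17],[0.01,0,0,0,0,0,0.17],[0.01,0,0,0,0,0,0.17],[0.01,0,0,0,0,0,0.17],[0.01,0,0,0,0,0,0.17],[0.01,0,0,0,0,0,0.17],[0.01,0,0,0,0,0,0.17],[0.01,0,0,0,0,0,0.17],[0.01,0,0,0,0,0,0]])

```text
time_s: 10.55
tcp_pos: [0.4078, 0.1513, 0.1195]
tool_rot: [[-0.998, 0.061, -0.0], [0.061, 0.998, -0.0], [0.0, -0.0, -1.0]]
ft_force: [0.3, -0.0, -1.0]
finger_gap: 0.0174
gripper_force: 50.0
```

```bash
python3 - <<'E'
from look import *
s=robot.state();print(s['time_s'],s['tcp_pos'].round(4),s['tool_rot'].round(3).tolist())
c,im=look('w3.png',["spatula_grip","spatula_tip","slot","guard_lip","guard_hinge","bay_floor","switch_grip"],Z)
for t,z in (("spatula",.11),("guard",.057)):
    for m in robot.masks_of(t,'wrist'): print(t,round(m['confidence'],2),m['at'],*rect(m['pixels'],c,z))
c,im=snap('side','side3.png')
for t in ["spatula_tip","slot","guard_lip","guard_hinge"]: print(t,tip(t,'side'))
E
```

```text
10.55 [0.4078 0.1513 0.1195] [[-0.998, 0.061, -0.0], [0.061, 0.998, -0.0], [0.0, -0.0, -1.0]]
spatula_grip [([318.0, 296.0], 0.95, [0.458, 0.146])]
spatula_tip []
slot []
guard_lip []
guard_hinge []
bay_floor []
switch_grip []
spatula 0.75 [318.9, 228.9] [390.2 151.7 109.9  23. ] -3.6
guard 0.67 [497.8, 443.2] [570.7 280.9  33.7  15.8] -5.7
spatula_tip [([385.8, 292.7], 0.9)]
slot [([254.5, 284.7], 0.69), ([229.8, 254.2], 0.33)]
guard_lip [([253.6, 282.6], 0.98), ([229.2, 254.2], 0.48)]
guard_hinge [([229.1, 253.7], 0.72)]
```

View pics/w3.png

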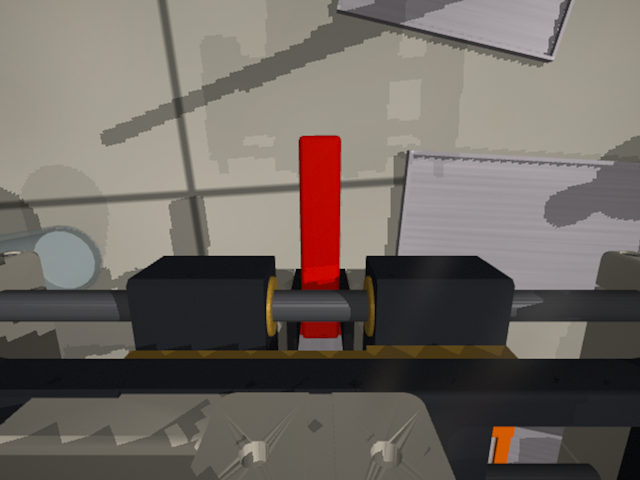

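Call:
send_rows(commands=[[0.01,0,0,0.012,0,0,0],[0.01,0,0,0.012,0,0,0],[0.01,0,0,0.012,0,0,0],[0.01,0,0,0.012,0,0,0],[0.01,0,0,0.012,0,0,0],[0.01,0,0,0.003,0,0,0],[0.01,-0.012,0,0,0,0,0],[0.01,-0.012,0,0,0,0,0],[0.01,-0.01,0,0,0,0,0],[0.01,0,0,0,0,0,0]])

```text
time_s: 12.55
tcp_pos: [0.4426, 0.1496, 0.0566]
tool_rot: [[-0.998, 0.063, 0.0], [0.063, 0.998, 0.0], [-0.0, 0.0, -1.0]]
ft_force: [-0.2, -0.1, -0.8]
finger_gap: 0.0174
gripper_force: 50.0
```

```bash
python3 - <<'E'
from h import *
s=robot.state();print(s['tcp_pos'].round(4),s['ft_force'].round(1))
im=[]
for n in('scene','side'):
    c,i=snap(n);p=proj(c,[.53,.144,.05]).astype(int);im.append(cv2.resize(i[max(0,p[1]-40):p[1]+40,p[0]-50:p[0]+50],(400,320),interpolation=2)[:,:,::-1])
cv2.imwrite('pics/c3.png',np.hstack(im))
E
```

```text
[0.4426 0.1496 0.0566] [-0.2 -0.1 -0.8]
```

View pics/c3.png

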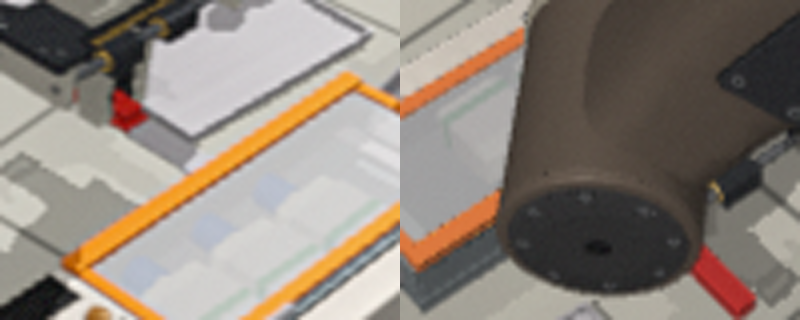

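The scene half shows the grey blade pointing at the middle of the guard's front, just short of it. The side view is blocked by the arm. I advance.

Call:
send_rows(commands=[[0.01,-0.004,0,0,0,0,0],[0.01,-0.004,0,0,0,0,0],[0.01,-0.004,0,0,0,0,0],[0.01,-0.004,0,0,0,0,0],[0.01,0,0,0,0,0,0],[0.01,0,0,0,0,0,0],[0.01,0,0,0,0,0,0],[0.01,0,0,0,0,0,0],[0.01,0,0,0,0,0,0],[0.01,0,0,0,0,0,0]])

```text
time_s: 13.9
tcp_pos: [0.4576, 0.1486, 0.0566]
tool_rot: [[-0.998, 0.062, 0.0], [0.062, 0.998, 0.0], [-0.0, 0.0, -1.0]]
ft_force: [-0.3, -0.8, -0.8]
finger_gap: 0.0174
gripper_force: 50.0
```

Call:
send_rows(commands=[[0.01,-0.004,0,0,0,0,0],[0.01,-0.004,0,0,0,0,0],[0.01,-0.004,0,0,0,0,0],[0.01,-0.004,0,0,0,0,0],[0.01,-0.003,0,0,0,0,0],[0.01,0,0,0,0,0,0],[0.01,0,0,0,0,0,0],[0.01,0,0,0,0,0,0],[0.01,0,0,0,0,0,0],[0.01,0,0,0,0,0,0]])

```text
time_s: 15.15
tcp_pos: [0.4765, 0.1474, 0.0566]
tool_rot: [[-0.998, 0.062, 0.0], [0.062, 0.998, -0.0], [-0.0, -0.0, -1.0]]
ft_force: [-0.3, -0.4, -1.9]
finger_gap: 0.0178
gripper_force: 50.0
```

```bash
python3 - <<'E'
from h import *
s=robot.state();print(s['tcp_pos'].round(4),s['ft_force'].round(1))
c,i=snap('scene');p=proj(c,[.53,.144,.05]).astype(int);cv2.imwrite('pics/c4.png',cv2.resize(i[max(0,p[1]-40):p[1]+40,p[0]-50:p[0]+50],(600,480),interpolation=2)[:,:,::-1])
E
```

```text
[0.4765 0.1474 0.0566] [-0.3 -0.4 -1.9]
```

View pics/c4.png

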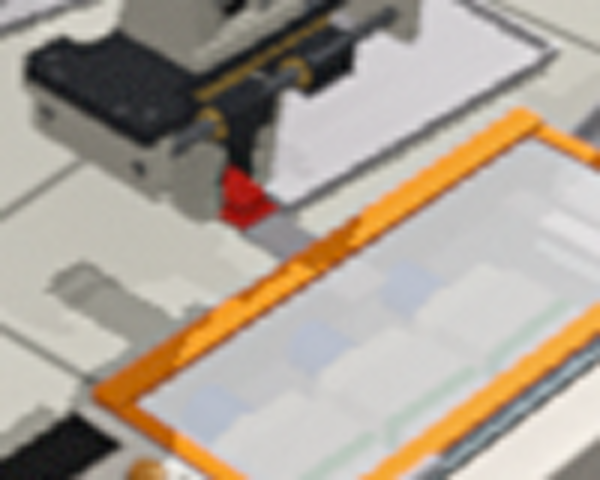

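The blade is in under the front bar, its tip showing through the panel near (360,250), with little force. I lever over the ledge first, then lift about the hinge.

Call:
send_rows(commands=[[0.01,0,0,0.0025,0,-0.05,0],[0.01,0,0,0.0025,0,-0.05,0],[0.01,0,0,0.0025,0,-0.05,0],[0.01,0,0,0.0025,0,-0.05,0],[0.01,0,0,0,0,0,0],[0.01,0,0,0,0,0,0],[0.01,0,0,0,0,0,0],[0.01,0,0,0,0,0,0],[0.01,0,0,0,0,0,0],[0.01,0,0,0,0,0,0]], newtons=60)

```text
time_s: 16.45
tcp_pos: [0.4771, 0.1469, 0.0464]
tool_rot: [[-0.978, 0.063, 0.198], [0.062, 0.998, -0.013], [-0.198, -0.001, -0.98]]
ft_force: [-4.3, -2.7, -7.1]
finger_gap: 0.0175
gripper_force: 60.0
```

Call:
send_rows(commands=[[0.01,-0.0005,0,-0.009,0,-0.05,0],[0.01,-0.0005,0,-0.009,0,-0.05,0],[0.01,-0.0005,0,-0.009,0,-0.05,0],[0.01,-0.0005,0,-0.009,0,-0.05,0],[0.01,-0.0005,0,-0.009,0,-0.05,0],[0.01,-0.0005,0,-0.009,0,-0.05,0],[0.01,-0.0005,0,-0.009,0,-0.05,0],[0.01,-0.0005,0,-0.009,0,-0.05,0],[0.01,0,0,0,0,0,0],[0.01,0,0,0,0,0,0]])

```text
time_s: 17.7
tcp_pos: [0.4897, 0.1273, 0.187]
tool_rot: [[-0.897, 0.021, 0.442], [0.027, 1.0, 0.006], [-0.441, 0.018, -0.897]]
ft_force: [-0.1, 0.2, -0.5]
finger_gap: 0.0174
gripper_force: 60.0
```

```bash
python3 - <<'E'
from h import *
s=robot.state();print(s['tcp_pos'].round(4),s['ft_force'].round(1),s['joint_pos'].round(0))
c,i=snap('scene')
for t in('guard_lip','guard_hinge','spatula_tip','spatula'): print(t,[(np.round(a),round(k,2)) for a,k in tip(t,'scene')])
p=proj(c,[.55,.144,.08]).astype(int);cv2.imwrite('pics/c5.png',cv2.resize(i[max(0,p[1]-80):p[1]+80,p[0]-100:p[0]+100],(600,480),interpolation=2)[:,:,::-1])
E
```

```text
[0.4897 0.1273 0.187 ] [-0.1  0.2 -0.5] [  44.   -7.  -58.   44.  -26. -174.]
guard_lip [(array([390., 192.]), 0.85), (array([395., 153.]), 0.44)]
guard_hinge [(array([411., 236.]), 0.71), (array([130., 390.]), 0.53), (array([359., 260.]), 0.41)]
spatula_tip [(array([246., 229.]), 0.93), (array([393., 168.]), 0.61), (array([291., 242.]), 0.49), (array([414., 301.]), 0.3)]
spatula [(array([358., 169.]), 0.81), (array([212., 253.]), 0.66), (array([392., 155.]), 0.56), (array([334., 354.]), 0.29)]
```

View pics/c5.png

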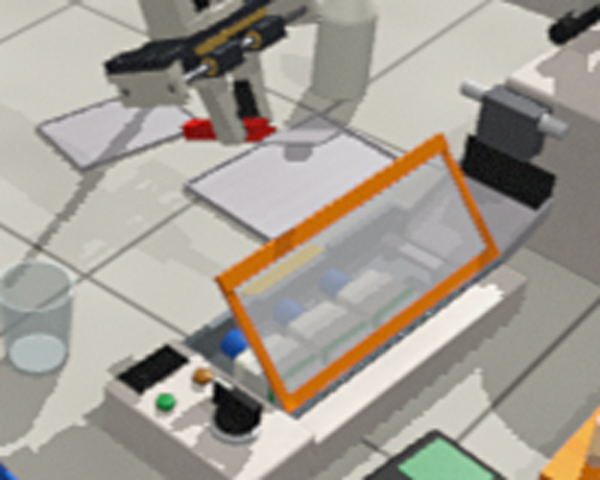

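The guard is open about 45° and stays there, after the lever rows ended with the tool above it. Joints 3 and 6 have reached their range, so I take the tilt back off while rising clear.

Call:
send_rows(commands=[[0.01,-0.005,0,-0.011,0,0.0915,0],[0.01,-0.004,0,-0.011,0,0.0915,0],[0.01,-0.003,0,-0.011,0,0.0915,0],[0.01,-0.002,0,-0.012,0,0.0915,0],[0.01,-0.001,0,-0.012,0,0.0915,0],[0.01,0,0,0,0,0,0],[0.01,0,0,0,0,0,0],[0.01,0,0,0,0,0,0],[0.01,0,0,0,0,0,0],[0.01,0,0,0,0,0,0]])

```text
time_s: 19.2
tcp_pos: [0.4892, 0.1238, 0.2453]
tool_rot: [[-1.0, 0.025, 0.014], [0.025, 1.0, 0.013], [-0.013, 0.014, -1.0]]
ft_force: [-0.3, -0.0, -0.7]
finger_gap: 0.0174
gripper_force: 60.0
```

```bash
python3 - <<'E'
from h import *
from scipy.optimize import minimize_scalar
s=robot.state();print(s['tcp_pos'].round(4),s['tool_rot'].round(3).tolist(),s['ft_force'].round(1),s['joint_pos'].round(0))
a=np.radians(-3.7);ex=np.array([np.cos(a),np.sin(a),0]);ez=np.array([0,0,1]);H=np.array([.538,.1432,.052])+.126*ex
print('hinge',H)
for n in('scene','side'):
    c,i=snap(n)
    lips=tip('guard_lip',n)
    for px,k in lips:
        f=lambda p:np.linalg.norm(proj(c,H+.126*(-np.cos(p)*ex+np.sin(p)*ez))-px)
        r=minimize_scalar(f,bounds=(0,1.8),method='bounded');print(n,np.round(px),round(k,2),np.degrees(r.x).round(0),round(r.fun,1))
    print([(np.round(x),round(k,2)) for x,k in tip('spatula_tip',n)])
E
```

```text
[0.4892 0.1238 0.2453] [[-1.0, 0.025, 0.014], [0.025, 1.0, 0.013], [-0.013, 0.014, -1.0]] [-0.3 -0.  -0.7] [  36.    3.  -20.   -0.  -66. -128.]
hinge [0.66373737 0.13506893 0.052     ]
scene [389. 193.] 0.9 40.0 1.5
scene [355. 148.] 0.4 37.0 54.5
[(array([246., 232.]), 0.7), (array([296., 242.]), 0.18)]
side [244. 252.] 0.6 48.0 0.1
[(array([386., 294.]), 0.83)]
```

Call:
send_rows(commands=[[0.01,0.0125,0,0,0,0,0],[0.01,0.0125,0,0,0,0,0],[0.01,0.0125,0,0,0,0,0],[0.01,0.0125,0,0,0,0,0],[0.01,0,0,0.019,0,0,0],[0.01,0,0,0.019,0,0,0],[0.01,0,0,0.019,0,0,0],[0.01,0,0,0.019,0,0,0],[0.01,0,0,0.019,0,0,0],[0.01,0,0,0.019,0,0,0]])

```text
time_s: 20.75
tcp_pos: [0.4406, 0.1266, 0.1302]
tool_rot: [[-1.0, 0.025, 0.014], [0.025, 1.0, 0.013], [-0.013, 0.014, -1.0]]
ft_force: [0.9, 0.3, -0.8]
finger_gap: 0.0172
gripper_force: 60.0
```

```bash
python3 - <<'E'
from h import *
s=robot.state();print(s['tcp_pos'].round(4),s['ft_force'].round(1),s['joint_pos'].round(0))
ims=[]
c,i=snap('scene');p=proj(c,[.53,.13,.12]).astype(int);ims.append(cv2.resize(i[max(0,p[1]-60):p[1]+60,p[0]-75:p[0]+75],(400,320),interpolation=2))
c,i=snap('wrist');ims.append(cv2.resize(i[100:340,170:470],(400,320)))
for m in robot.masks_of('spatula','wrist'): print(round(m['confidence'],2),*rect(m['pixels'],c,s['tcp_pos'][2]+.005))
cv2.imwrite('pics/c6.png',np.hstack(ims)[:,:,::-1])
E
```

```text
[0.4406 0.1266 0.1302] [ 0.9  0.3 -0.8] [  41.    5.  -35.   -0.  -49. -132.]
0.6 [416.6 126.1  98.5  20.6] -2.0
```

View pics/c6.png

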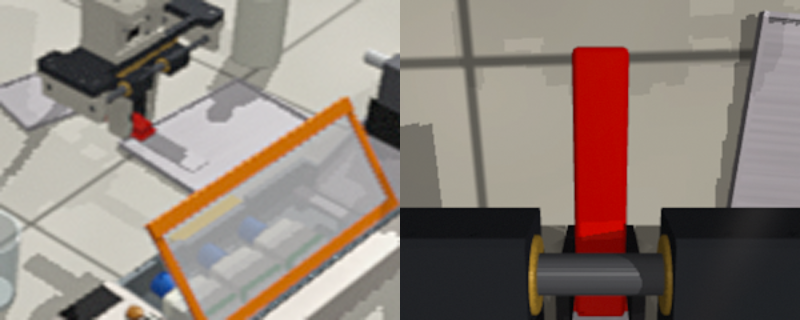

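The blade is level and still straight in the grip: the handle's back end is at row 136, as before. The guard is half open. I push it wide open.

Call:
send_rows(commands=[[0.01,-0.017,0,-0.002,0,0,0],[0.01,-0.017,0,-0.002,0,0,0],[0.01,-0.017,0,-0.002,0,0,0],[0.01,-0.017,0,-0.002,0,0,0],[0.01,-0.017,0,-0.002,0,0,0],[0.01,-0.017,0,-0.002,0,0,0],[0.01,-0.017,0,-0.002,0,0,0],[0.01,-0.017,0,-0.002,0,0,0],[0.01,-0.006,0,-0.002,0,0,0],[0.01,0,0,0,0,0,0]])

```text
time_s: 22.15
tcp_pos: [0.5828, 0.1224, 0.15]
tool_rot: [[-1.0, 0.026, 0.012], [0.026, 1.0, 0.013], [-0.012, 0.013, -1.0]]
ft_force: [-2.3, -0.6, -0.6]
finger_gap: 0.0173
gripper_force: 60.0
```

Call:
send_rows(commands=[[0.01,-0.002,0,0,0,0,0],[0.01,-0.002,0,0,0,0,0],[0.01,-0.002,0,0,0,0,0],[0.01,-0.002,0,0,0,0,0],[0.01,-0.001,0,0,0,0,0],[0.01,0,0,0,0,0,0],[0.01,0,0,0,0,0,0],[0.01,0,0,0,0,0,0],[0.01,0,0,0,0,0,0],[0.01,0,0,0,0,0,0]])

```text
time_s: 23.4
tcp_pos: [0.5835, 0.1214, 0.1484]
tool_rot: [[-1.0, 0.026, -0.001], [0.026, 1.0, 0.011], [0.001, 0.011, -1.0]]
ft_force: [-29.6, 3.7, 7.9]
finger_gap: 0.0173
gripper_force: 60.0
```

The force jumps to 30 N, so the guard is on its open stop. I back off and return the spatula to its tray.

Call:
send_rows(commands=[[0.01,0.033,0.001,0,0,0,0],[0.01,0.033,0.001,0,0,0,0],[0.01,0.033,0.001,0,0,0,0],[0.01,0.033,0.001,0,0,0,0],[0.01,0.032,0.001,0,0,0,0],[0.01,0,0.037,0,0,0,0],[0.01,0,0.037,0,0,0,0],[0.01,0,0.037,0,0,0,0],[0.01,0,0.037,0,0,0,0],[0.01,0,0.037,0,0,0,0]])

```text
time_s: 24.65
tcp_pos: [0.4331, 0.3187, 0.152]
tool_rot: [[-1.0, 0.024, 0.015], [0.024, 1.0, 0.016], [-0.015, 0.016, -1.0]]
ft_force: [0.9, 0.0, -1.0]
finger_gap: 0.0174
gripper_force: 60.0
```

Call:
send_rows(commands=[[0.01,0,0,0,0,0,-0.166],[0.01,0,0,0,0,0,-0.166],[0.01,0,0,0,0,0,-0.166],[0.01,0,0,0,0,0,-0.166],[0.01,0,0,0,0,0,-0.166],[0.01,0,0,0,0,0,-0.166],[0.01,0,0,0,0,0,-0.166],[0.01,0,0,0,0,0,-0.166],[0.01,0,0,0,0,0,-0.166],[0.01,0,0,0,0,0,0]])

```text
time_s: 25.9
tcp_pos: [0.433, 0.3173, 0.1517]
tool_rot: [[-0.102, -0.995, 0.015], [-0.995, 0.102, 0.015], [-0.016, -0.013, -1.0]]
ft_force: [-0.8, -0.9, 0.2]
finger_gap: 0.0175
gripper_force: 60.0
```

```bash
python3 - <<'E'
from h import *
s=robot.state();print(s['tcp_pos'].round(4),s['tool_rot'].round(3).tolist(),s['joint_pos'].round(0))
c,im=snap('wrist')
for m in robot.masks_of('spatula','wrist'): print(round(m['confidence'],2),np.round(m['at']),*rect(m['pixels'],c,s['tcp_pos'][2]+.005))
for m in robot.masks_of('tray','wrist'): print(round(m['confidence'],2),*rect(m['pixels'],c,.009))
E
```

```text
[0.433  0.3173 0.1517] [[-0.102, -0.995, 0.015], [-0.995, 0.102, 0.015], [-0.016, -0.013, -1.0]] [ 57.  11. -24.   0. -53. -63.]
0.93 [320. 226.] [431.3 294.9  99.9  21. ] 84.1
0.5 [105. 174.] [527.4 263.1 154.3  88. ] 85.9
0.85 [223.6 262.  158.  103.5] 74.6
0.84 [418.1 287.5 145.3 131.5] 83.5
```

Call:
send_rows(commands=[[0.01,0.009,0.011,0,-0.0134,0.0164,0],[0.01,0,0,0.02,0,0,0],[0.01,0,0,0.022,0,0,0],[0.01,0,0,0.022,0,0,0],[0.01,0,0,0.022,0,0,0],[0.01,0,0,0.02,0,0,0],[0.01,0,0,0.015,0,0,0],[0.01,0,0,0.01,0,0,0],[0.01,0,0,0.004,0,0,0],[0.01,0,0,0,0,0,0]])

```text
time_s: 27.3
tcp_pos: [0.4204, 0.3081, 0.016]
tool_rot: [[-0.102, -0.995, -0.002], [-0.995, 0.102, -0.002], [0.003, 0.002, -1.0]]
ft_force: [-1.0, -4.0, 4.0]
finger_gap: 0.0173
gripper_force: 60.0
```

```bash
python3 - <<'E'
from h import *
s=robot.state();print(s['tcp_pos'].round(4),s['ft_force'].round(1),s['tool_rot'].round(3).tolist())
E
```

```text
[0.4204 0.3081 0.016 ] [-1. -4.  4.] [[-0.102, -0.995, -0.002], [-0.995, 0.102, -0.002], [0.003, 0.002, -1.0]]
```

Call:
send_rows(commands=[[0.045,0,0,0,0,0,0],[0.045,0,0,0,0,0,0],[0.045,0,0,0,0,0,0],[0.045,0,0,0,0,0,0],[0.045,0,0,-0.02,0,0,0],[0.045,0,0,-0.024,0,0,0],[0.045,0,0,-0.024,0,0,0],[0.045,0,0,-0.024,0,0,0],[0.045,0,0,-0.024,0,0,0],[0.045,0,0,-0.024,0,0,0]], newtons=40)

```text
time_s: 28.55
tcp_pos: [0.4206, 0.3086, 0.1565]
tool_rot: [[-0.102, -0.995, -0.002], [-0.995, 0.102, -0.002], [0.002, 0.002, -1.0]]
ft_force: [0.3, 1.0, -0.7]
finger_gap: 0.0451
gripper_force: 0.0
```

```bash
python3 - <<'E'
from h import *
s=robot.state();c,im=snap('wrist')
for m in robot.masks_of('spatula','wrist'): print(round(m['confidence'],2),np.round(m['at']),*rect(m['pixels'],c,.02))
for m in robot.masks_of('tray','wrist'): print(round(m['confidence'],2),*rect(m['pixels'],c,.009))
E
```

```text
0.66 [320. 224.] [419.5 299.9 128.4  23.3] 83.6
0.97 [223.7 261.9 158.  103.2] 74.7
0.88 [421.2 317.7 206.3 130.8] 83.9
```

Call:
send_rows(commands=[[0.045,0,0,-0.015,0,0,0.17],[0.045,0,0,-0.015,0,0,0.17],[0.045,0,0,-0.015,0,0,0.17],[0.045,0,0,-0.015,0,0,0.17],[0.045,0,0,-0.015,0,0,0.17],[0.045,0,0,-0.015,0,0,0.17],[0.045,0,0,-0.015,0,0,0.17],[0.045,0,0,-0.015,0,0,0.17],[0.045,0,0,-0.015,0,0,0.17],[0.045,0,0,0,0,0,0]])

```text
time_s: 29.95
tcp_pos: [0.4211, 0.3092, 0.2906]
tool_rot: [[-0.998, 0.06, -0.002], [0.06, 0.998, -0.001], [0.002, -0.001, -1.0]]
ft_force: [-0.3, 0.3, -0.8]
finger_gap: 0.045
gripper_force: 0.0
```

Call:
send_rows(commands=[[0.045,-0.026,-0.02,0,0,0,0],[0.045,-0.026,-0.02,0,0,0,0],[0.045,-0.026,-0.02,0,0,0,0],[0.045,-0.026,-0.02,0,0,0,0],[0.045,-0.026,-0.02,0,0,0,0],[0.045,-0.026,-0.02,0,0,0,0],[0.045,-0.026,-0.02,0,0,0,0],[0.045,-0.026,-0.02,0,0,0,0],[0.045,-0.023,-0.016,0,0,0,0],[0.045,0,0,0,0,0,0]])

```text
time_s: 31.2
tcp_pos: [0.6412, 0.1178, 0.2879]
tool_rot: [[-0.998, 0.06, -0.005], [0.06, 0.998, -0.003], [0.005, -0.003, -1.0]]
ft_force: [-0.8, 0.2, -1.0]
finger_gap: 0.0447
gripper_force: 0.0
```

```bash
python3 - <<'E'
from look import *
s=robot.state();print(s['time_s'],s['tcp_pos'].round(4),s['tool_rot'].round(3).tolist(),s['joint_pos'].round(0))
Z['bottle1']=.03
c,im=look('w7.png',["bottle1","bay_floor","switch_grip","guard_hinge","slot"],Z)
for m in robot.masks_of('bottle1','wrist'): print(round(m['confidence'],2),np.round(m['at']),*rect(m['pixels'],c,.044))
E
```

```text
31.2 [0.6412 0.1178 0.2879] [[-0.998, 0.06, -0.005], [0.06, 0.998, -0.003], [0.005, -0.003, -1.0]] [  28.   17.    3.    0.  -76. -121.]
bottle1 [([362.0, 189.0], 0.92, [0.6209, 0.1688]), ([308.0, 188.0], 0.9, [0.6152, 0.1038]), ([255.0, 187.0], 0.79, [0.6106, 0.0391])]
bay_floor [([335.0, 175.0], 0.69, [0.6029, 0.1381])]
switch_grip [([161.0, 218.0], 0.92, [0.6337, -0.0543])]
guard_hinge []
slot [([338.0, 116.0], 0.73, [0.5373, 0.1429])]
0.85 [251. 184.] [595.5  42.2  88.3  59.1] -5.1
0.81 [361. 186.] [607.9 168.4  90.5  58.1] -0.1
0.68 [310. 185.] [602.2 105.6  88.3  54.6] -4.9
```

View pics/w7.png

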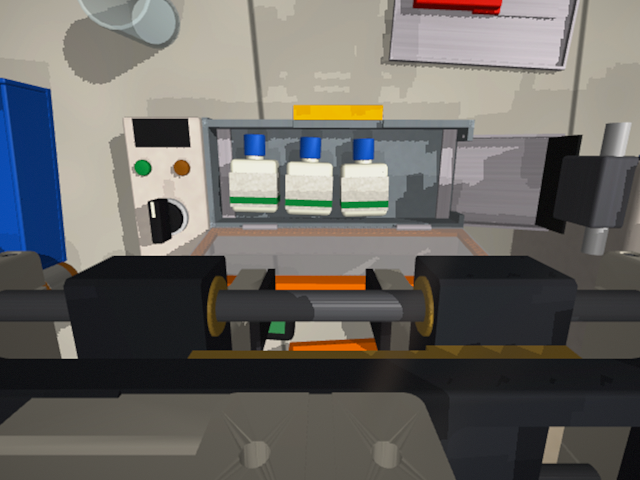

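The guard is wide open. Three bottles lie in the bay, with caps near (254,145), (310,147) and (363,148). I find the cap positions from the blue pixels and check heights with the scene view.

```bash
cat > caps.py <<'E'
from h import *
def caps(im,c,z=.038):
    hsv=cv2.cvtColor(im,cv2.COLOR_RGB2HSV);m=cv2.inRange(hsv,(105,150,60),(125,255,255))
    n,l,st,ce=cv2.connectedComponentsWithStats(m);out=[]
    for i in range(1,n):
        if 60<st[i,4]<1500: out.append((ce[i].round(1).tolist(),int(st[i,4]),onz(c,ce[i],z).round(4)[:2].tolist()))
    return out
E
python3 - <<'E'
from caps import *
c=cam('wrist');w=cv2.imread('pics/w7.png')[:,:,::-1].copy()
for o in caps(w,c): print(o)
cs,im=snap('scene')
for o in caps(im,cs): print('scene',o)
b=tip('bottle1','scene');print([(np.round(a),round(k,2)) for a,k in b])
for w0 in ((362,189),(308,188),(255,187)):
    for a,k in b:
        X,e=tri([(c,w0),(cs,a)])
        if e<.004: print(w0,np.round(a),X.round(4),round(e,4))
for t in ('tote','bay_floor','switch_grip'):
    for a,k in tip(t,'scene'): print(t,np.round(a),round(k,2),onz(cs,a,.006).round(4))
print('sw tri',tri([(c,(161,218)),(cs,tip('switch_grip','scene')[0][0])]))
for m in robot.masks_of('tote','scene'): print(round(m['confidence'],2),*rect(m['pixels'],cs,.062)); np.save('pics/tote.npy',m['pixels']); break
E
```

```text
([254.2, 144.2], 435, [0.5611, 0.0473])
([309.9, 147.1], 431, [0.5682, 0.1116])
([363.0, 148.6], 431, [0.5736, 0.1731])
scene ([155.2, 61.1], 1473, [-0.8965, 0.3457])
[(array([375., 249.]), 0.68), (array([390., 236.]), 0.68), (array([406., 232.]), 0.62)]
(362, 189) [406. 232.] [0.6225 0.1732 0.0059] 0.0016
(308, 188) [390. 236.] [0.6141 0.1049 0.0338] 0.0018
(255, 187) [375. 249.] [0.6111 0.0412 0.0288] 0.0002
tote [265. 332.] 0.76 [ 0.5803 -0.3159  0.006 ]
bay_floor [392. 234.] 0.74 [0.5978 0.1375 0.006 ]
switch_grip [356. 258.] 0.83 [5.82e-01 5.00e-04 6.00e-03]
sw tri (array([ 0.63032791, -0.05750992,  0.07983176]), np.float64(0.0043088137571112295))
0.93 [ 589.9 -321.6  255.5  196.7] -8.6
```

Call:
send_rows(commands=[[0.035,0.018,-0.019,0,0,0,0],[0.035,0.018,-0.019,0,0,0,0],[0.035,0.018,-0.019,0,0,0,0],[0.035,0.018,-0.019,0,0,0,0],[0.035,0.001,-0.001,0.04,0,0,0],[0.035,0,0,0.045,0,0,0],[0.035,0,0,0.045,0,0,0],[0.035,0,0,0.045,0,0,0],[0.035,0,0,0.025,0,0,0],[0.035,0,0,0,0,0,0]])

```text
time_s: 33.15
tcp_pos: [0.5615, 0.0459, 0.0891]
tool_rot: [[-0.998, 0.061, -0.006], [0.061, 0.998, -0.003], [0.006, -0.004, -1.0]]
ft_force: [0.8, 0.9, 0.1]
finger_gap: 0.035
gripper_force: 0.0
```

```bash
python3 - <<'E'
from caps import *
s=robot.state();print(s['tcp_pos'].round(4),s['tool_rot'].round(3).tolist(),s['joint_pos'].round(0))
c,im=snap('wrist')
for o in caps(im,c): print(o)
E
```

```text
[0.5615 0.0459 0.0891] [[-0.998, 0.061, -0.006], [0.061, 0.998, -0.003], [0.006, -0.004, -1.0]] [  25.   18.  -24.    0.  -48. -118.]
([418.5, 248.1], 568, [0.5575, 0.1069])
([517.4, 252.3], 735, [0.564, 0.1686])
```

Call:
send_rows(commands=[[0.037,0,-0.0025,0,0,0,0],[0.037,0,0,0.015,0,0,0],[0.037,0,0,0.015,0,0,0],[0.037,0,0,0.01,0,0,0],[0.037,0,0,0.01,0,0,0],[0.037,0,0,0.005,0,0,0],[0.037,0,0,0.005,0,0,0],[0.037,0,0,0,0,0,0],[0.037,0,0,0,0,0,0],[0.037,0,0,0,0,0,0]])

```text
time_s: 34.45
tcp_pos: [0.5627, 0.0438, 0.0312]
tool_rot: [[-0.998, 0.061, -0.001], [0.061, 0.998, -0.002], [0.001, -0.002, -1.0]]
ft_force: [0.5, 0.2, -0.8]
finger_gap: 0.0372
gripper_force: 0.0
```

Call:
send_rows(commands=[[0.01,0,0,0,0,0,0],[0.01,0,0,0,0,0,0],[0.01,0,0,0,0,0,0],[0.01,0,0,0,0,0,0],[0.01,0,0,0,0,0,0],[0.01,0,0,-0.01,0,0,0],[0.01,0,0,-0.02,0,0,0],[0.01,0,0,-0.03,0,0,0],[0.01,0,0,-0.03,0,0,0],[0.01,0,0,-0.03,0,0,0]], newtons=40)

```text
time_s: 35.7
tcp_pos: [0.5624, 0.0439, 0.1522]
tool_rot: [[-0.998, 0.061, -0.002], [0.061, 0.998, -0.002], [0.002, -0.002, -1.0]]
ft_force: [0.1, 0.6, -0.9]
finger_gap: 0.0238
gripper_force: 39.9
```

The bottle is held, with a gap of 23.8 mm. I carry it towards the tote and look.

Call:
send_rows(commands=[[0.01,0,0,-0.03,0,0,0],[0.01,-0.002,-0.034,-0.02,0,0,0],[0.01,-0.002,-0.034,0,0,0,0],[0.01,-0.002,-0.034,0,0,0,0],[0.01,-0.002,-0.034,0,0,0,0],[0.01,-0.002,-0.034,0,0,0,0],[0.01,-0.002,-0.034,0,0,0,0],[0.01,-0.002,-0.034,0,0,0,0],[0.01,-0.002,-0.034,0,0,0,0],[0.01,0,0,0,0,0,0]])

```text
time_s: 36.95
tcp_pos: [0.5615, -0.2303, 0.2013]
tool_rot: [[-0.998, 0.064, -0.003], [0.064, 0.998, -0.002], [0.003, -0.002, -1.0]]
ft_force: [0.1, -0.3, -1.7]
finger_gap: 0.0238
gripper_force: 39.9
```

```bash
python3 - <<'E'
from look import *
s=robot.state();print(s['time_s'],s['tcp_pos'].round(4),s['tool_rot'].round(3).tolist(),s['joint_pos'].round(0),s['finger_gap'])
c,im=look('w8.png',["tote","bottle1","amber","beaker"],dict(tote=.0,amber=0,beaker=0))
for m in robot.masks_of('tote','wrist'): print(round(m['confidence'],2),np.round(m['at']),*rect(m['pixels'],c,.062))
E
```

```text
36.95 [ 0.5615 -0.2303  0.2013] [[-0.998, 0.064, -0.003], [0.064, 0.998, -0.002], [0.003, -0.002, -1.0]] [ -4.  16. -11.   0. -64. -90.] 0.023834823900848946
tote [([248.0, 234.0], 0.96, [0.5764, -0.3099])]
bottle1 []
amber []
beaker [([489.0, 53.0], 0.76, [0.4152, -0.0606])]
0.97 [232. 188.] [ 531.3 -302.9  182.4  132.2] 81.4
```

View pics/w8.png

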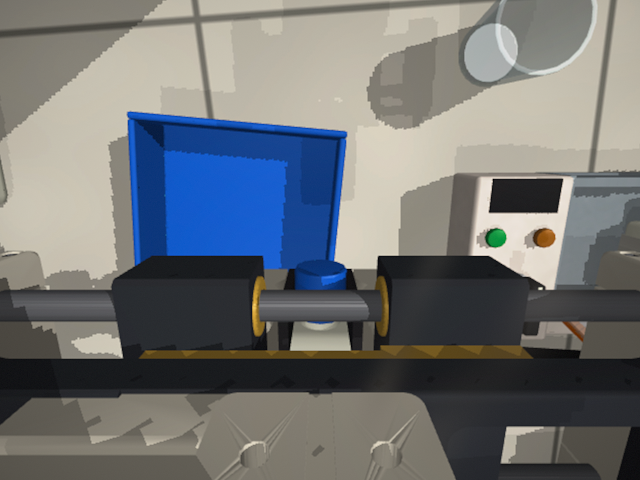

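The tote's front rim runs from (130,114) to (345,134). Its centre is (0.5755, -0.310), yaw -8.6°. The bottle hangs level in the fingers, with the cap at (320,275). I place it in the far right part of the tote.

Call:
send_rows(commands=[[0.01,0,0,0,0,0,0.087],[0.01,-0.014,-0.038,0,0,0,0],[0.01,-0.014,-0.038,0,0,0,0],[0.01,-0.015,-0.038,0,0,0,0],[0.01,0,0,0.04,0,0,0],[0.01,0,0,0.04,0,0,0],[0.01,0,0,0.04,0,0,0],[0.01,0,0,0.03,0,0,0],[0.01,0,0,0.02,0,0,0],[0.01,0,0,0.005,0,0,0]])

```text
time_s: 38.5
tcp_pos: [0.5869, -0.3469, 0.0251]
tool_rot: [[-0.989, 0.147, -0.005], [0.147, 0.989, -0.001], [0.004, -0.002, -1.0]]
ft_force: [0.2, 0.3, -0.4]
finger_gap: 0.0239
gripper_force: 39.9
```

Call:
send_rows(commands=[[0.01,0,0,0,0,0,0],[0.01,0,0,0,0,0,0],[0.034,0,0,0,0,0,0],[0.034,0,0,0,0,0,0],[0.034,0,0,0,0,0,0],[0.034,0,0,-0.01,0,0,0],[0.034,0,0,-0.03,0,0,0],[0.034,0,0,-0.05,0,0,0],[0.034,0,0,-0.05,0,0,0],[0.034,0,0,-0.05,0,0,0]])

```text
time_s: 39.75
tcp_pos: [0.5877, -0.3475, 0.2192]
tool_rot: [[-0.989, 0.148, -0.001], [0.148, 0.989, -0.002], [0.001, -0.002, -1.0]]
ft_force: [0.1, 0.9, -0.7]
finger_gap: 0.0337
gripper_force: 0.0
```

```bash
python3 - <<'E'
from caps import *
s=robot.state();print(s['tcp_pos'].round(4),s['tool_rot'].round(3).tolist())
c,im=snap('scene')
print([(np.round(a),round(k,2),onz(c,a,.022).round(3)) for a,k in tip('bottle1','scene')])
E
```

```text
[ 0.5877 -0.3475  0.2192] [[-0.989, 0.148, -0.001], [0.148, 0.989, -0.002], [0.001, -0.002, -1.0]]
[(array([269., 349.]), 0.65, array([ 0.63 , -0.346,  0.022])), (array([404., 230.]), 0.57, array([0.62 , 0.157, 0.022])), (array([389., 237.]), 0.52, array([0.608, 0.108, 0.022])), (array([360., 330.]), 0.46, array([ 0.741, -0.179,  0.022]))]
```

Call:
send_rows(commands=[[0.037,0,0,-0.02,0,0,-0.087],[0.037,-0.0015,0.05,-0.01,0,0,0],[0.037,-0.0015,0.05,0,0,0,0],[0.037,-0.0015,0.05,0,0,0,0],[0.037,-0.0015,0.05,0,0,0,0],[0.037,-0.0015,0.05,0,0,0,0],[0.037,-0.0015,0.05,0,0,0,0],[0.037,-0.0015,0.05,0,0,0,0],[0.037,-0.0015,0.05,0,0,0,0],[0.037,-0.0015,0.049,0,0,0,0]])

```text
time_s: 41.1
tcp_pos: [0.6289, 0.1016, 0.2464]
tool_rot: [[-0.998, 0.061, -0.001], [0.061, 0.998, -0.002], [0.001, -0.002, -1.0]]
ft_force: [1.0, -0.5, -0.2]
finger_gap: 0.037
gripper_force: 0.0
```

```bash
cat > bay.py <<'E'
from caps import *
s=robot.state();print(s['time_s'],s['tcp_pos'].round(4),s['tool_rot'].round(3).tolist())
c,im=snap('wrist','bay%d.png'%int(s['time_s']*10))
for o in caps(im,c): print('cap',o)
for a,k in tip('bottle1','wrist'): print('org',np.round(a),round(k,2),onz(c,a,.03)[:2].round(4))
for m in robot.masks_of('bottle1','wrist'): print('mask',round(m['confidence'],2),*rect(m['pixels'],c,.044))
E
python3 bay.py
```

```text
41.1 [0.6289 0.1016 0.2464] [[-0.998, 0.061, -0.001], [0.061, 0.998, -0.002], [0.001, -0.002, -1.0]]
cap ([324.3, 157.0], 514, [0.5685, 0.1091])
cap ([383.1, 158.4], 526, [0.5737, 0.17])
org [323. 203.] 0.7 [0.6174 0.105 ]
org [380. 203.] 0.66 [0.6212 0.1677]
mask 0.82 [601.7 105.5  89.1  55.1] -5.8
mask 0.62 [607.5 168.8  89.1  59.5] -2.1
mask 0.22 [639.6 -68.7  45.7  41. ] -2.9
```

Call:
send_rows(commands=[[0.037,0.03,0.0015,0,0,0,0],[0.037,0.03,0.0015,0,0,0,0],[0.037,0,0,0.045,0,0,0],[0.037,0,0,0.045,0,0,0],[0.037,0,0,0.045,0,0,0],[0.037,0,0,0.03,0,0,0],[0.037,0,0,0.025,0,0,0],[0.037,0,0,0.015,0,0,0],[0.037,0,0,0.01,0,0,0],[0.037,0,0,0,0,0,0]])

```text
time_s: 42.5
tcp_pos: [0.5688, 0.1059, 0.0307]
tool_rot: [[-0.998, 0.062, -0.002], [0.062, 0.998, -0.002], [0.002, -0.002, -1.0]]
ft_force: [0.3, 0.1, 0.2]
finger_gap: 0.0372
gripper_force: 0.0
```

Call:
send_rows(commands=[[0.01,0,0,0,0,0,0],[0.01,0,0,0,0,0,0],[0.01,0,0,0,0,0,0],[0.01,0,0,0,0,0,0],[0.01,0,0,-0.01,0,0,0],[0.01,0,0,-0.02,0,0,0],[0.01,0,0,-0.03,0,0,0],[0.01,0,0,-0.04,0,0,0],[0.01,0,0,-0.04,0,0,0],[0.01,0,0,-0.04,0,0,0]], newtons=45)

```text
time_s: 43.75
tcp_pos: [0.5686, 0.1062, 0.2123]
tool_rot: [[-0.998, 0.061, -0.002], [0.061, 0.998, -0.002], [0.002, -0.002, -1.0]]
ft_force: [0.6, -0.4, -1.4]
finger_gap: 0.0239
gripper_force: 45.0
```

Call:
send_rows(commands=[[0.01,-0.0066,-0.047,0,0,0,0],[0.01,-0.0066,-0.047,0,0,0,0],[0.01,-0.0066,-0.047,0,0,0,0],[0.01,-0.0066,-0.047,0,0,0,0],[0.01,-0.0066,-0.047,0,0,0,0],[0.01,-0.0066,-0.047,0,0,0,0],[0.01,-0.0066,-0.047,0,0,0,0],[0.01,-0.0066,-0.047,0,0,0,0],[0.01,0,0,0,0,0,0.087],[0.01,0,0,0,0,0,0]])

```text
time_s: 45.0
tcp_pos: [0.5981, -0.2726, 0.2111]
tool_rot: [[-0.989, 0.149, -0.003], [0.149, 0.989, -0.002], [0.003, -0.002, -1.0]]
ft_force: [0.3, -0.1, -1.3]
finger_gap: 0.0242
gripper_force: 45.0
```

Call:
send_rows(commands=[[0.01,0,0,0.045,0,0,0],[0.01,0,0,0.045,0,0,0],[0.01,0,0,0.045,0,0,0],[0.01,0,0,0.03,0,0,0],[0.01,0,0,0.015,0,0,0],[0.01,0,0,0.006,0,0,0],[0.01,0,0,0,0,0,0],[0.034,0,0,0,0,0,0],[0.034,0,0,0,0,0,0],[0.034,0,0,0,0,0,0]])

```text
time_s: 46.25
tcp_pos: [0.5988, -0.2725, 0.0261]
tool_rot: [[-0.989, 0.148, -0.001], [0.148, 0.989, -0.002], [0.001, -0.002, -1.0]]
ft_force: [-0.5, -0.8, 0.1]
finger_gap: 0.0339
gripper_force: 0.0
```

Call:
send_rows(commands=[[0.037,0,0,-0.02,0,0,0],[0.037,0,0,-0.05,0,0,0],[0.037,0,0,-0.05,0,0,0],[0.037,0,0,-0.05,0,0,0],[0.037,0,0,-0.05,0,0,-0.087],[0.037,-0.001,0.05,0,0,0,0],[0.037,-0.001,0.05,0,0,0,0],[0.037,-0.001,0.05,0,0,0,0],[0.037,-0.001,0.05,0,0,0,0],[0.037,-0.001,0.05,0,0,0,0]])

```text
time_s: 47.5
tcp_pos: [0.6191, -0.0212, 0.2454]
tool_rot: [[-0.998, 0.061, -0.001], [0.061, 0.998, -0.002], [0.001, -0.002, -1.0]]
ft_force: [0.1, 0.0, 0.1]
finger_gap: 0.0366
gripper_force: 0.0
```

Call:
send_rows(commands=[[0.037,-0.001,0.05,0,0,0,0],[0.037,-0.001,0.05,0,0,0,0],[0.037,-0.001,0.05,0,0,0,0],[0.037,0,0,0,0,0,0],[0.037,0,0,0,0,0,0],[0.037,0,0,0,0,0,0],[0.037,0,0,0,0,0,0],[0.037,0,0,0,0,0,0],[0.037,0,0,0,0,0,0],[0.037,0,0,0,0,0,0]])

```text
time_s: 48.75
tcp_pos: [0.6314, 0.1267, 0.2446]
tool_rot: [[-0.998, 0.062, -0.002], [0.062, 0.998, -0.002], [0.002, -0.002, -1.0]]
ft_force: [-0.8, 0.8, -0.9]
finger_gap: 0.0371
gripper_force: 0.0
```

```bash
python3 bay.py
```

```text
48.75 [0.6314 0.1267 0.2446] [[-0.998, 0.062, -0.002], [0.062, 0.998, -0.002], [0.002, -0.002, -1.0]]
cap ([359.6, 157.6], 517, [0.5737, 0.1706])
org [360. 204.] 0.65 [0.6232 0.1702]
org [328. 120.] 0.63 [0.5341 0.14  ]
mask 0.56 [607.3 170.1  90.2  58.1] -3.0
```

Call:
send_rows(commands=[[0.037,0.03,0.02,0,0,0,0],[0.037,0.03,0.02,0,0,0,0],[0.037,0,0,0.045,0,0,0],[0.037,0,0,0.045,0,0,0],[0.037,0,0,0.045,0,0,0],[0.037,0,0,0.03,0,0,0],[0.037,0,0,0.025,0,0,0],[0.037,0,0,0.014,0,0,0],[0.037,0,0,0.01,0,0,0],[0.037,0,0,0,0,0,0]])

```text
time_s: 50.15
tcp_pos: [0.5735, 0.17, 0.0305]
tool_rot: [[-0.998, 0.061, -0.002], [0.061, 0.998, -0.002], [0.002, -0.002, -1.0]]
ft_force: [0.3, 0.3, -0.1]
finger_gap: 0.0367
gripper_force: 0.0
```

Call:
send_rows(commands=[[0.01,0,0,0,0,0,0],[0.01,0,0,0,0,0,0],[0.01,0,0,0,0,0,0],[0.01,0,0,0,0,0,0],[0.01,0,0,-0.01,0,0,0],[0.01,0,0,-0.02,0,0,0],[0.01,0,0,-0.03,0,0,0],[0.01,0,0,-0.04,0,0,0],[0.01,0,0,-0.04,0,0,0],[0.01,0,0,-0.04,0,0,0]], newtons=45)

```text
time_s: 51.4
tcp_pos: [0.5733, 0.17, 0.2121]
tool_rot: [[-0.998, 0.061, -0.003], [0.062, 0.998, -0.002], [0.002, -0.002, -1.0]]
ft_force: [0.9, -0.6, -1.6]
finger_gap: 0.024
gripper_force: 44.6
```

Call:
send_rows(commands=[[0.01,0.0057,-0.0524,0,0,0,0],[0.01,0.0057,-0.0524,0,0,0,0],[0.01,0.0057,-0.0524,0,0,0,0],[0.01,0.0057,-0.0524,0,0,0,0],[0.01,0.0057,-0.0524,0,0,0,0],[0.01,0.0057,-0.0524,0,0,0,0],[0.01,0.0057,-0.0524,0,0,0,0],[0.01,0.0057,-0.0524,0,0,0,0],[0.01,0.0057,-0.0524,0,0,0,0],[0.01,0,0,0,0,0,0.087]])

```text
time_s: 52.65
tcp_pos: [0.4921, -0.3002, 0.2113]
tool_rot: [[-0.988, 0.154, -0.003], [0.154, 0.988, -0.002], [0.003, -0.002, -1.0]]
ft_force: [-0.8, 1.4, -1.2]
finger_gap: 0.024
gripper_force: 44.6
```

```bash
python3 - <<'E'
from caps import *
s=robot.state();print(s['tcp_pos'].round(4),s['tool_rot'].round(3).tolist(),s['finger_gap'],s['joint_pos'].round(0))
c,im=snap('scene')
print([(np.round(a),round(k,2),onz(c,a,.022).round(3)[:2]) for a,k in tip('bottle1','scene')])
a=im[260:390,190:340];cv2.imwrite('pics/tote1.png',cv2.resize(a,(600,520))[:,:,::-1])
E
```

```text
[ 0.4921 -0.3002  0.2113] [[-0.988, 0.154, -0.003], [0.154, 0.988, -0.002], [0.003, -0.002, -1.0]] 0.02399815276213255 [-12.  12. -14.   0. -64. -87.]
[(array([296., 333.]), 0.84, array([ 0.642, -0.279])), (array([268., 353.]), 0.76, array([ 0.635, -0.354])), (array([243., 259.]), 0.73, array([ 0.383, -0.209])), (array([394., 154.]), 0.46, array([0.375, 0.454]))]
```

View pics/tote1.png

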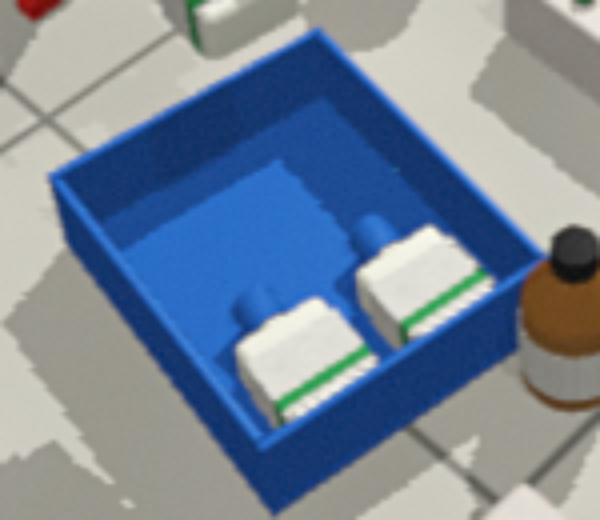

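Two bottles lie flat in the far half of the tote and the near half is free. I lower the third there.

Call:
send_rows(commands=[[0.01,0,0,0.045,0,0,0],[0.01,0,0,0.045,0,0,0],[0.01,0,0,0.045,0,0,0],[0.01,0,0,0.03,0,0,0],[0.01,0,0,0.015,0,0,0],[0.01,0,0,0.005,0,0,0],[0.01,0,0,0,0,0,0],[0.034,0,0,0,0,0,0],[0.034,0,0,0,0,0,0],[0.034,0,0,0,0,0,0]])

```text
time_s: 54.0
tcp_pos: [0.4937, -0.2977, 0.0272]
tool_rot: [[-0.989, 0.148, -0.001], [0.148, 0.989, -0.002], [0.001, -0.002, -1.0]]
ft_force: [0.4, -1.0, 0.6]
finger_gap: 0.0341
gripper_force: 0.0
```

Call:
send_rows(commands=[[0.02,0,0,-0.02,0,0,0],[0.0,0,0,-0.05,0,0,0],[0.0,0,0,-0.05,0,0,0],[0.0,0,0,-0.06,0,0,0],[0.0,0,0,-0.06,0,0,-0.087],[0.0,-0.015,0.042,-0.02,0,0,0],[0.0,-0.015,0.042,0,0,0,0],[0.0,-0.015,0.042,0,0,0,0],[0.0,-0.015,0.042,0,0,0,0],[0.0,-0.015,0.042,0,0,0,0]])

```text
time_s: 55.25
tcp_pos: [0.5819, -0.0907, 0.2865]
tool_rot: [[-0.998, 0.061, -0.001], [0.061, 0.998, -0.002], [0.001, -0.002, -1.0]]
ft_force: [0.5, 0.3, -0.4]
finger_gap: 0.0007
gripper_force: 0.0
```

```bash
python3 - <<'E'
from h import *
s=robot.state();print(s['time_s'],s['tcp_pos'].round(4),s['tool_rot'].round(3).tolist(),s['joint_pos'].round(0),s['finger_gap'])
c,im=snap('scene')
print([(np.round(a),round(k,2),onz(c,a,.022).round(3)[:2]) for a,k in tip('bottle1','scene')])
print([(np.round(a),round(k,2)) for a,k in tip('guard_lip','scene')])
a=np.radians(-3.7);ex=np.array([np.cos(a),np.sin(a),0]);H=np.array([.538,.1432,.052])+.126*ex
for p in (1.5,1.65,1.75):L=H+.126*(-np.cos(p)*ex+np.array([0,0,np.sin(p)]));print(p,L.round(4),proj(c,L).round(0))
E
```

```text
55.25 [ 0.5819 -0.0907  0.2865] [[-0.998, 0.061, -0.001], [0.061, 0.998, -0.002], [0.001, -0.002, -1.0]] [  10.   11.   -6.    0.  -73. -104.] 0.0007247348802533076
[(array([297., 333.]), 0.78, array([ 0.643, -0.278])), (array([268., 352.]), 0.73, array([ 0.634, -0.354])), (array([255., 318.]), 0.66, array([ 0.547, -0.313]))]
[(array([427., 202.]), 0.92), (array([266., 355.]), 0.7), (array([335., 352.]), 0.55), (array([413., 302.]), 0.3)]
1.5 [0.6548 0.1356 0.1777] [418. 193.]
1.65 [0.6737 0.1344 0.1776] [424. 196.]
1.75 [0.6861 0.1336 0.176 ] [429. 199.]
```

All three bottles are in the tote. I shut the guard with closed fingers: go behind its top edge, pull it forward, then press it down.

Call:
send_rows(commands=[[0,-0.02,0.0332,0,0,0,0],[0,-0.02,0.0332,0,0,0,0],[0,-0.02,0.0332,0,0,0,0],[0,-0.02,0.0332,0,0,0,0],[0,-0.02,0.0332,0,0,0,0],[0,-0.02,0.0332,0,0,0,0],[0,-0.02,0.0332,0,0,0,0],[0,0,0,0,0,0,0],[0,0,0,0,0,0,0],[0,0,0,0,0,0,0]])

```text
time_s: 56.65
tcp_pos: [0.7353, 0.1301, 0.286]
tool_rot: [[-0.998, 0.062, -0.001], [0.062, 0.998, -0.002], [0.001, -0.002, -1.0]]
ft_force: [-0.2, -0.1, 0.8]
finger_gap: 0.0008
gripper_force: 0.0
```

Call:
send_rows(commands=[[0,0,0,0.03,0,0,0],[0,0,0,0.03,0,0,0],[0,0,0,0.03,0,0,0],[0,0,0,0.02,0,0,0],[0,0,0,0.013,0,0,0],[0,0,0,0,0,0,0],[0,0,0,0,0,0,0],[0,0,0,0,0,0,0],[0,0,0,0,0,0,0],[0,0,0,0,0,0,0]])

```text
time_s: 57.9
tcp_pos: [0.7355, 0.1312, 0.1627]
tool_rot: [[-0.998, 0.061, -0.002], [0.061, 0.998, -0.002], [0.001, -0.002, -1.0]]
ft_force: [0.4, -0.2, -0.2]
finger_gap: 0.0004
gripper_force: 0.0
```

Call:
send_rows(commands=[[0,0.034,0,-0.006,0,0,0],[0,0.02,0,-0.002,0,0,0],[0,0.019,0,-0.001,0,0,0],[0,0.019,0,0.004,0,0,0],[0,0.018,0,0.007,0,0,0],[0,0.016,0,0.01,0,0,0],[0,0.016,0,0.013,0,0,0],[0,0.012,0,0.015,0,0,0],[0,0.01,0,0.017,0,0,0],[0,0,0,0,0,0,0]])

```text
time_s: 59.15
tcp_pos: [0.5714, 0.1412, 0.1053]
tool_rot: [[-0.998, 0.061, -0.002], [0.061, 0.998, -0.002], [0.002, -0.002, -1.0]]
ft_force: [0.4, 0.1, 0.8]
finger_gap: 0.0001
gripper_force: 0.1
```

```bash
python3 - <<'E'
from h import *
from scipy.optimize import minimize_scalar
s=robot.state();print(s['tcp_pos'].round(4),s['ft_force'].round(1))
a=np.radians(-3.7);ex=np.array([np.cos(a),np.sin(a),0]);ez=np.array([0,0,1]);H=np.array([.538,.1432,.052])+.126*ex
for n in('scene','side'):
    c,i=snap(n)
    for px,k in tip('guard_lip',n):
        f=lambda p:np.linalg.norm(proj(c,H+.126*(-np.cos(p)*ex+np.sin(p)*ez))-px)
        r=minimize_scalar(f,bounds=(0,1.8),method='bounded');print(n,np.round(px),round(k,2),np.degrees(r.x).round(0),round(r.fun,1))
E
```

```text
[0.5714 0.1412 0.1053] [0.4 0.1 0.8]
scene [377. 204.] 0.59 11.0 1.4
side [256. 272.] 0.77 18.0 2.6
```

Call:
send_rows(commands=[[0,0.006,0,0.004,0,0,0],[0,0.006,0,0.006,0,0,0],[0,0.006,0,0.008,0,0,0],[0,0.005,0,0.009,0,0,0],[0,0.001,0,0.008,0,0,0],[0,0,0,0.004,0,0,0],[0,0,0,0.001,0,0,0],[0,0,0,0,0,0,0],[0,0,0,0,0,0,0],[0,0,0,0,0,0,0]])

```text
time_s: 60.6
tcp_pos: [0.5467, 0.1423, 0.068]
tool_rot: [[-0.998, 0.061, -0.003], [0.061, 0.998, -0.002], [0.003, -0.003, -1.0]]
ft_force: [-14.4, 0.4, 29.6]
finger_gap: 0.0006
gripper_force: 14.8
```

The 30 N at z = 0.068 means the guard is pressed on its seat. I lift off, go to the switch and look.

Call:
send_rows(commands=[[0,0,0,-0.02,0,0,0],[0,0,0,-0.05,0,0,0],[0.03,0,0,-0.06,0,0,0],[0.03,-0.027,-0.0313,-0.03,0,0,0],[0.03,-0.027,-0.0313,0,0,0,0],[0.03,-0.027,-0.0313,0,0,0,0],[0.03,-0.027,-0.0313,0,0,0,0],[0.03,-0.027,-0.0313,0,0,0,0],[0.03,-0.027,-0.0313,0,0,0,0],[0.03,0,0,0,0,0,0]])

```text
time_s: 61.85
tcp_pos: [0.6986, -0.0571, 0.2237]
tool_rot: [[-0.998, 0.064, -0.005], [0.064, 0.998, -0.002], [0.004, -0.003, -1.0]]
ft_force: [-0.8, -0.6, -0.1]
finger_gap: 0.0298
gripper_force: 0.0
```

```bash
python3 - <<'E'
from look import *
from scipy.optimize import minimize_scalar
s=robot.state();print(s['time_s'],s['tcp_pos'].round(4),s['tool_rot'].round(3).tolist(),s['finger_gap'])
c,im=look('w9.png',["switch_grip","guard_lip","guard_hinge"],Z)
for m in robot.masks_of('switch','wrist'): print(round(m['confidence'],2),np.round(m['at']),*rect(m['pixels'],c,.096))
ims=[cv2.resize(im[130:270,200:440],(400,320))]
hsv=cv2.cvtColor(im,cv2.COLOR_RGB2HSV)
a=np.radians(-3.7);ex=np.array([np.cos(a),np.sin(a),0]);ez=np.array([0,0,1]);H=np.array([.538,.1432,.052])+.126*ex
for n in('scene','side'):
    c2,i=snap(n)
    for px,k in tip('guard_lip',n):
        f=lambda p:np.linalg.norm(proj(c2,H+.126*(-np.cos(p)*ex+np.sin(p)*ez))-px)
        r=minimize_scalar(f,bounds=(-.3,1.8),method='bounded');print(n,np.round(px),round(k,2),np.degrees(r.x).round(0),round(r.fun,1))
    sw=tip('switch_grip',n);print('sw',sw and tri([(c,tip('switch_grip','wrist')[0][0]),(c2,sw[0][0])]))
    if n=='side': ims.append(cv2.resize(i[200:320,170:330],(400,320)))
cv2.imwrite('pics/c9.png',np.hstack(ims)[:,:,::-1])
E
```

```text
61.85 [ 0.6986 -0.0571  0.2237] [[-0.998, 0.064, -0.005], [0.064, 0.998, -0.002], [0.004, -0.003, -1.0]] 0.02980424479751894
switch_grip [([317.0, 154.0], 0.93, [0.6339, -0.0565])]
guard_lip [([540.0, 26.0], 0.68, [0.5402, 0.1418]), ([536.0, 22.0], 0.3, [0.5366, 0.1386])]
guard_hinge [([523.0, 173.0], 0.7, [0.6637, 0.1361]), ([231.0, 247.0], 0.32, [0.7181, -0.1483])]
0.92 [318. 157.] [635.1 -56.3  41.6  31.9] 29.0
scene [371. 185.] 0.72 28.0 16.2
sw (array([ 0.61383782, -0.07745215, -0.30597617]), np.float64(0.02593670117824204))
side [258. 281.] 0.91 1.0 2.6
sw (array([ 0.63277239, -0.0578701 ,  0.08136455]), np.float64(0.0017818358097667507))
```

View pics/c9.png

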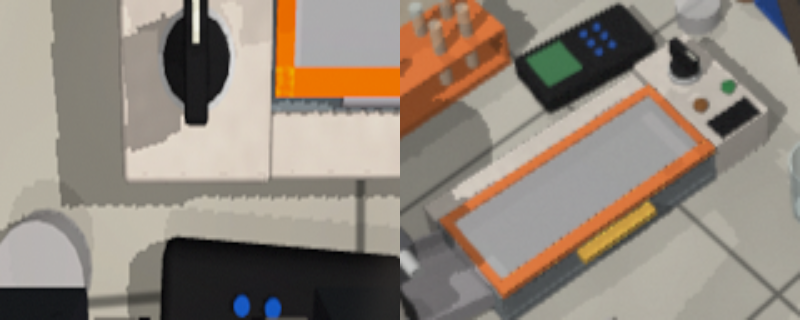

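The guard is flush and shut. The switch bar lies along the machine's x at (0.634, -0.0565). I go down on it.

Call:
send_rows(commands=[[0.03,0.032,-0.0016,0,0,0,0],[0.03,0.032,-0.0016,0,0,0,0],[0.03,0,0,0.03,0,0,0],[0.03,0,0,0.03,0,0,0],[0.03,0,0,0.03,0,0,0],[0.03,0,0,0.025,0,0,0],[0.03,0,0,0.015,0,0,0],[0.03,0,0,0.01,0,0,0],[0.03,0,0,0,0,0,0],[0.03,0,0,0,0,0,0]])

```text
time_s: 63.75
tcp_pos: [0.6343, -0.0541, 0.0868]
tool_rot: [[-0.998, 0.061, -0.001], [0.061, 0.998, -0.002], [0.0, -0.002, -1.0]]
ft_force: [0.2, -0.4, -0.9]
finger_gap: 0.0303
gripper_force: 0.0
```

```bash
python3 - <<'E'
from h import *
s=robot.state();print(s['tcp_pos'].round(4),s['ft_force'].round(1),s['joint_pos'].round(1))
E
```

```text
[ 0.6343 -0.0541  0.0868] [ 0.2 -0.4 -0.9] [ 1.270e+01  2.420e+01 -1.480e+01  1.000e-01 -5.110e+01 -1.063e+02]
```

Call:
send_rows(commands=[[0.03,0,-0.0024,0.004,0,0,0],[0.03,0,0,0,0,0,0],[0.005,0,0,0,0,0,0],[0.005,0,0,0,0,0,0],[0.005,0,0,0,0,0,0],[0.005,0,0,0,0,0,0],[0.005,0,0,0,0,0,0],[0.005,0,0,0,0,0,0],[0.005,0,0,0,0,0,0],[0.005,0,0,0,0,0,0]], newtons=30)

```text
time_s: 65.0
tcp_pos: [0.6337, -0.0557, 0.0821]
tool_rot: [[-0.998, 0.061, -0.001], [0.061, 0.998, -0.001], [0.001, -0.001, -1.0]]
ft_force: [-1.7, 5.3, 2.0]
finger_gap: 0.0117
gripper_force: 30.0
```

Call:
send_rows(commands=[[0.005,0,0,0,0,0,0.15],[0.005,0,0,0,0,0,0.15],[0.005,0,0,0,0,0,0.15],[0.005,0,0,0,0,0,0.15],[0.005,0,0,0,0,0,0.15],[0.005,0,0,0,0,0,0.15],[0.005,0,0,0,0,0,0.15],[0.005,0,0,0,0,0,0.04],[0.005,0,0,0,0,0,0],[0.005,0,0,0,0,0,0]])

```text
time_s: 66.25
tcp_pos: [0.6346, -0.0544, 0.0821]
tool_rot: [[-0.409, 0.913, 0.0], [0.913, 0.409, 0.0], [0.0, 0.0, -1.0]]
ft_force: [1.2, 10.8, 0.1]
finger_gap: 0.0121
gripper_force: 30.8
```

```bash
python3 - <<'E'
from h import *
s=robot.state();R=s['tool_rot'];print(s['tcp_pos'].round(4),s['ft_force'].round(1),s['wrist_torque'].round(2),s['joint_pos'].round(1),np.degrees(np.arctan2(R[1,1],R[0,1])))
E
```

```text
[ 0.6346 -0.0544  0.0821] [ 1.2 10.8  0.1] [ 3.84 -0.45  0.71] [  12.6   24.5  -14.9   -0.   -50.6 -168.5] 24.14098851401377
```

The tool turned 62.4° and the wrist moment rose to 0.7 N m, so the switch is at its stop. I let go so it springs back, then rise.

Call:
send_rows(commands=[[0.08,0,0,0,0,0,0],[0.08,0,0,0,0,0,0],[0.08,0,0,0,0,0,0],[0.08,0,0,0,0,0,0],[0.08,0,0,0,0,0,0],[0.08,0,0,0,0,0,0],[0.08,0,0,-0.02,0,0,0],[0.08,0,0,-0.04,0,0,0],[0.08,0,0,-0.05,0,0,0],[0.08,0,0,-0.05,0,0,0]])

```text
time_s: 67.5
tcp_pos: [0.6336, -0.0567, 0.2435]
tool_rot: [[-0.407, 0.913, -0.002], [0.913, 0.407, -0.002], [-0.001, -0.003, -1.0]]
ft_force: [1.0, 0.8, -0.4]
finger_gap: 0.0801
gripper_force: 0.0
```

Call:
send_rows(commands=[[0.08,0,0,0,0,0,-0.15],[0.08,0,0,0,0,0,-0.15],[0.08,0,0,0,0,0,-0.15],[0.08,0,0,0,0,0,-0.15],[0.08,0,0,0,0,0,-0.15],[0.08,0,0,0,0,0,-0.15],[0.08,0,0,0,0,0,-0.19],[0.08,-0.03,0,0,0,0,0],[0.08,-0.03,0,0,0,0,0],[0.08,0,0,0,0,0,0]])

```text
time_s: 68.75
tcp_pos: [0.6948, -0.0606, 0.2406]
tool_rot: [[-0.998, 0.064, -0.003], [0.064, 0.998, -0.002], [0.003, -0.003, -1.0]]
ft_force: [-0.6, -0.3, -1.0]
finger_gap: 0.08
gripper_force: 0.0
```

```bash
python3 - <<'E'
from look import *
s=robot.state();print(s['time_s'],s['tcp_pos'].round(4),s['tool_rot'].round(2).tolist())
c,im=look('w10.png',["switch_grip","guard_lip","guard_hinge"],Z)
# bar orientation: dark pixels high on the knob, z=.096
p=proj(c,[.634,-.0565,.096]);g=im.max(2);x,y=p.astype(int);m=np.zeros(g.shape,np.uint8);m[y-60:y+60,x-60:x+60]=(g[y-60:y+60,x-60:x+60]<28)
print(p.round(0));
old=cv2.imread('pics/w9.png')
for m in robot.masks_of('switch','wrist'): print('sw',round(m['confidence'],2),np.round(m['at']),*rect(m['pixels'],c,.096))
# white pointer mark on bar
w=im[y-60:y+60,x-40:x+40];nw=(w.min(2)>200);print('dark cols/rows',[np.ptp(np.nonzero(g[y-70:y+70,x-60:x+60]<25)[k]) for k in(0,1)])
cs,i=snap('scene');print('bottles',[(np.round(a),round(k,2),onz(cs,a,.022).round(3)[:2]) for a,k in tip('bottle1','scene')])
print('lip',[(np.round(a),round(k,2)) for a,k in tip('guard_lip','scene')])
for t,z in(('tray',.009),('spatula',.012),('guard',.055)):
    for m in robot.masks_of(t,'side' if 0 else 'scene'): print('scene',t,round(m['confidence'],2),*rect(m['pixels'],cs,z))
cd,i=snap('side')
for t,z in(('tray',.009),('spatula',.012),('guard',.055)):
    for m in robot.masks_of(t,'side'): print('side',t,round(m['confidence'],2),*rect(m['pixels'],cd,z))
for row in g[y-45:y+60:6,x-42:x+42:3]: print(''.join('#' if v<30 else ('+' if v<90 else '.') for v in row))
E
```

```text
68.75 [ 0.6948 -0.0606  0.2406] [[-1.0, 0.06, -0.0], [0.06, 1.0, -0.0], [0.0, -0.0, -1.0]]
switch_grip [([323.0, 159.0], 0.88, [0.6352, -0.0545])]
guard_lip [([530.0, 36.0], 0.6, [0.5393, 0.1406]), ([529.0, 32.0], 0.47, [0.5359, 0.1391])]
guard_hinge [([515.0, 175.0], 0.57, [0.6637, 0.1348]), ([498.0, 115.0], 0.3, [0.6057, 0.1142])]
[321. 158.]
sw 0.75 [320. 162.] [635.5 -56.7  42.1  32.5] -35.7
dark cols/rows [np.int64(52), np.int64(35)]
bottles [(array([271., 352.]), 0.73, array([ 0.637, -0.348])), (array([298., 331.]), 0.67, array([ 0.643, -0.272])), (array([255., 317.]), 0.67, array([ 0.545, -0.311])), (array([396., 240.]), 0.54, array([0.627, 0.114])), (array([396., 232.]), 0.37, array([0.611, 0.138]))]
lip [(array([375., 214.]), 0.71)]
scene tray 0.68 [226.1 254.2 155.5 107.5] 74.0
scene tray 0.57 [366.4 260.9  90.5  39.1] 90.0
scene tray 0.4 [ 400.5 -582.7  251.2  109.1] -4.4
scene tray 0.24 [ 618.9  599.4 1418.2  361.6] -85.4
scene spatula 0.93 [ 289.9 -215.5  161.4   35.4] 88.7
scene spatula 0.23 [574.7 181.  315.7 143.8] 86.3
scene guard 0.75 [600.4 136.6 302.7 140. ] 87.5
scene guard 0.67 [ 438.6 -588.1  239.7  102.6] -4.9
side tray 0.87 [419.1 319.5 209.1 136.5] 83.3
side tray 0.7 [217.5 265.7 159.1 103.8] 74.5
side spatula 0.98 [419.8 319.9 168.7  28.9] 86.3
side spatula 0.46 [766.  196.1 700.7 485.5] 77.0
side guard 0.56 [598.5 139.5 302.1 134.9] 86.3
............................
............................
............................
............................
............+#.+#...........
...........+##.+##..........
.........#####.+###+........
.........############.......
........+############.......
.........###########........
..........+########.........
............+####...........
.............####...........
............................
............................
............................
............................
............................
```

The switch bar is back along x and the guard is flush. All three bottles are in the tote, and the spatula lies in its tray. The low-confidence "bottle" hits over the bay are false: the open-guard view showed three bottles there, and all three have been moved. I hand in.

```bash
python3 - <<'E'
from station import robot
print(robot.finish_job())
E
```

```text
the job is handed in; nothing more can be done
None
```

I handed in the job, with all steps done in the order asked: guard levered up with the blade and swung open, all three bottles moved to the tote, guard shut, run switch turned to its stop and released, and the spatula back flat in its tray.

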